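# Put the print-room counter tools back in their moulded holders

## Task

Tidy the print-room counter: put the stapler, the tape dispenser, the rubber stamp and the paper-clip pot back, each in the empty holder that is moulded to its shape, standing upright and flat on the bottom of the pocket. Set each one down, do not drop it, and let go of all of them.

Things in the scene. Friction and masses are not known exactly. Their poses are not given: they have to be found in the camera images.
- stapler: Black desk stapler, 135 mm long (its x, nose to +x), 36 mm wide (y), 58 mm high; 0.18 to 0.31 kg. Origin: centre of its underside; z up; it stands on its foot. Flat foot plate below, and above it the straight-sided black arm, 32 mm wide, from about 36 to 54 mm up: the place to grip, across y, at the origin.
- dispenser: Black weighted tape dispenser with a roll of tape standing in it, 120 mm long (its x, cutter to +x), 58 mm wide at its foot (y), 68 mm high to the top of the roll; 0.34 to 0.59 kg. Origin: centre of its underside; z up. On the 18 mm high foot stand two parallel cheeks beside the roll, 38 mm over their outsides (y), 86 mm long, up to 54 mm: grip there, across y, at the origin.
- stamp: Self-inking rubber stamp standing upright, seen from above as a square with a pale label: lower frame 46 x 46 mm and 34 mm high, then a square sleeve 38 x 38 mm up to 80 mm; 0.08 to 0.13 kg. Origin: centre of its underside; z up, x and y across its flat sides. Grip the sleeve across either pair of sides.
- clip_pot: Round magnetic paper-clip pot, a grey upright cylinder 54 mm in diameter and 64 mm high with a black rim and steel clips in its top; 0.10 to 0.19 kg. Origin: centre of its underside; z up. Grip across its diameter at any yaw.
- stapler_holder: Moulded holder of the stapler: a long narrow tray, 167 x 68 mm, with a pocket 151 mm (its x) by 52 mm (y); the stapler goes in lengthwise, either way round. Each long wall has a 45 mm wide thumb notch in its middle, down to 10 mm. Dark grey plastic, lighter pocket floor 6 mm above the counter; walls 8 mm thick, rim 18 mm above the counter. Fixed. Origin: centre of its underside; z up.
- dispenser_holder: Moulded holder of the tape dispenser: a long broad tray, 152 x 90 mm, with a pocket 136 mm (its x) by 74 mm (y); the dispenser goes in lengthwise, either way round. Each long wall has a 45 mm wide thumb notch in its middle, down to 10 mm. Dark grey plastic, lighter pocket floor 6 mm above the counter; walls 8 mm thick, rim 18 mm above the counter. Fixed. Origin: centre of its underside; z up.
- stamp_holder: Moulded holder of the stamp: a square tray, 78 x 78 mm, with a pocket 62 x 62 mm along its x and y; the stamp goes in any way round with its sides along the pocket's. Dark grey plastic, lighter pocket floor 6 mm above the counter; walls 8 mm thick, rim 18 mm above the counter. Fixed. Origin: centre of its underside; z up.
- pot_holder: Moulded holder of the clip pot: a round dish 86 mm in diameter with a round pocket 70 mm in diameter. Dark grey plastic, lighter pocket floor 6 mm above the counter; walls 8 mm thick, rim 18 mm above the counter. Fixed. Origin: centre of its underside; z up.
Not all that is in view belongs to the job. What is shaped like the stapler_holder but blue or green is not meant.

How it is judged:
At the end, for the whole second after the job is handed in: Each of the four things stands in its own holder: within 14 mm of the holder's centre, its underside on the pocket floor (2 to 9.5 mm above the counter), upright within 0.08 rad, and at rest (horizontal distance between stapler and stapler_holder below 0.014 m and z of stapler in the frame of stapler_holder between 0.002 and 0.0095 m and angle between each of stapler, dispenser, stamp, clip_pot's own z axis and vertical below 0.08 rad and linear speed of each of stapler, dispenser, stamp, clip_pot below 0.02 m/s and angular speed of each of stapler, dispenser, stamp, clip_pot below 0.2 rad/s and horizontal distance between dispenser and dispenser_holder below 0.014 m and z of dispenser in the frame of dispenser_holder between 0.002 and 0.0095 m and horizontal distance between stamp and stamp_holder below 0.014 m and z of stamp in the frame of stamp_holder between 0.002 and 0.0095 m and horizontal distance between clip_pot and pot_holder below 0.014 m and z of clip_pot in the frame of pot_holder between 0.002 and 0.0095 m); the robot touches nothing.
It fails at once if the stapler is dropped or thrown (it falls free, touched by nothing, at over 0.7 m/s: a fall of more than about 25 mm) (contact force between stapler and anything else below 0.005 N and linear speed of stapler above 0.7 m/s).
It fails at once if the tape dispenser is dropped or thrown (it falls free, touched by nothing, at over 0.7 m/s: a fall of more than about 25 mm) (contact force between dispenser and anything else below 0.005 N and linear speed of dispenser above 0.7 m/s).
It fails at once if the stamp is dropped or thrown (it falls free, touched by nothing, at over 0.7 m/s: a fall of more than about 25 mm) (contact force between stamp and anything else below 0.005 N and linear speed of stamp above 0.7 m/s).
It fails at once if the clip pot is dropped or thrown (it falls free, touched by nothing, at over 0.7 m/s: a fall of more than about 25 mm) (contact force between clip_pot and anything else below 0.005 N and linear speed of clip_pot above 0.7 m/s).
It also fails if it takes over 109 s, if anything falls off the work surface, if the arm or the gripper's body presses on something with over 40 N, if the wrist force passes 120 N, or if a joint passes its speed limit or range.

## Robot

A 7-joint arm with a two-finger parallel gripper is mounted at the origin on the work surface. World frame = base frame: x ahead of the robot, y to its left, z up, the work surface at z = 0. Lengths are in m, angles in rad, forces in N, time in s.
With the tool pointing down it reaches from about 0.4 to 0.85 m from the base axis. Payload 10.4 kg.
Tool frame: the origin (TCP) lies at the very end of the fingers, on their centre line; the grasp point (between the pads) lies 19 mm behind it (manip.grip_depth is the distance from the TCP to the grasp point, in m); z points along the fingers, y is the direction in which the jaws open and shut (so a half turn about z gives the same grasp; the last joint's range is limited). The gripper opens to 85 mm and grips with 20 to 120 N. Pads are 22 mm wide; open, the fingers measure 114 mm over their backs; the gripper's body (76 mm by 85 mm) begins 54 mm behind the grasp point. The pads swing forward as they close: fully open they stand 13 mm farther back than shut.
Start: joints at [1.315, 0.332, -0.065, 1.46, 0.022, 1.35, -0.088], TCP at [0.144, -0.608, 0.231] pointing down, gripper open.
Joint ranges: [-2.6, 2.6], [-0.5, 2.12], [-1.47, 1.34], [0.16, 2.42], [-1.27, 4.41], [0.06, 2.06], [-2.6, 2.6]. Speed limits (rad/s): [2.22, 2.22, 2.79, 2.79, 3.14, 3.14, 3.14].

## Interface

Orientations are given as a unit quaternion [x, y, z, w].
In Python, from workcell import manip gives the robot as it stands.
- The arm moves only by the tool step_arm, never from a script. Its argument "motion" is a list of rows, each a list of 6 numbers: the shift along the tool's x, y, z in mm, then the turn, a rotation vector about the tool's x, y, z in degrees. A call has 1 to 20 rows; each row shifts and turns the pose as measured when the row begins, along the tool's axes as they then stand; what a row does not reach is not made up. A row lasts 1/8 s, in which the tool goes at most 62.5 mm and 10.7 degrees, less where a joint would pass 70% of its speed; a pose out of reach is approached as far as the arm can. A call with a gripper value outside its range is refused whole. "jaw" is the finger opening in mm, from 0 to 85.4, set as the call begins (left out, the last holds). The fingers move at their own pace and stop on an object; "force" is the grip in N (left out, the last holds). Time passes only in rows, so rows that do not move let the fingers close. It gives the time, the measured TCP pose, the force and the opening at its end, in the units of the state.
- manip.get_obs(): the state, without advancing time (a new reading comes with each control period).
- manip.camera(name): name is "scene" or "top" or "wrist"; returns the picture (420x560x3 uint8, blue, green, red); there is no depth.
- manip.camera_info(name): a dict with "camera_matrix" (3x3 intrinsics, pixels), "R" (3x3) and "t" (3): a world point X has camera coordinates R X + t. Camera axes: x right, y down, z forward; pixel columns grow to the right and rows downward; lengths in m; the calibration is good to about 2 mm. A picture is of the moment at which its call begins: read the wrist's pose just before it. camera_info takes no time and is no camera call; for the wrist camera it gives the pose at the moment of the call.
- manip.hand_in(): hands the job in, once; it reports no verdict.
The state is a dict: "clock": time; "joint_pos": joint angles; "joint_velocities": joint speeds; "tau": joint torques, N m; "position": TCP position; "ee_rot": TCP orientation; "ft_force": force on the tool from outside, world axes, zero at the start; "torque": the same for the moment, N m; "grip_width": opening from 0.0 (shut) to 1.0 (fully open).
Only numpy, scipy, OpenCV 4.12 (cv2) and the standard library are available. Lean on these libraries where they do the work, as an engineer would, in place of code of your own. Each camera call takes 0.05 s, during which the arm holds its last target.

## Working session

There is one attempt and no reset: what is moved stays moved. The work goes in short steps, Python scripts to look and compute and a tool call to move; the robot and the scene stay as the last step left them, time stands still between calls to the robot, and variables do not carry over. Pictures are saved under pics/ and viewed, and the job is handed in when it is done.

Besides the shell and the picture viewer there is one more tool, called as name(argument=value, ...) on one line, values as JSON. step_arm: Moves the arm, as the interface text tells. Its arguments: {"type":"object","properties":{"motion":{"type":"array"},"jaw":{"type":"number"},"force":{"type":"number"}},"required":["motion"]}

```bash
mkdir -p pics; ls; python3 - <<'E'
from workcell import manip
import cv2
o=manip.get_obs(); print(o['clock'],o['position'],o['ee_rot'],o['grip_width'])
for n in("top","scene","wrist"):
    cv2.imwrite(f"pics/{n}0.png",manip.camera(n)); i=manip.camera_info(n); print(n,i)
E
```

```text
pics
0.0 [ 0.14406913 -0.6077737   0.23049316] [ 9.93233972e-01  1.16128154e-01 -1.37737990e-04 -7.13820485e-04] 1.0006774575906303
top {'camera_matrix': array([[521.24169221,   0.        , 282.87369641],
       [  0.        , 521.24169221, 208.22975854],
       [  0.        ,   0.        ,   1.        ]]), 'R': array([[-0.02258544, -0.99972697, -0.0059898 ],
       [-0.99603187,  0.02301705, -0.08596937],
       [ 0.08608377,  0.00402438, -0.99627977]]), 't': array([-0.19664461,  0.49582975,  1.89309956])}
scene {'camera_matrix': array([[408.56968339,   0.        , 278.33668766],
       [  0.        , 408.56968339, 211.49328649],
       [  0.        ,   0.        ,   1.        ]]), 'R': array([[ 0.79291629,  0.60932584, -0.00240371],
       [ 0.38379463, -0.50248852, -0.77473025],
       [-0.473271  ,  0.61337371, -0.63228732]]), 't': array([-0.25058711, -0.26464441,  1.5335405 ])}
wrist {'camera_matrix': array([[343.24093287,   0.        , 278.5648461 ],
       [  0.        , 343.24093287, 207.80350938],
       [  0.        ,   0.        ,   1.        ]]), 'R': array([[ 2.30506965e-01, -9.73070638e-01,  2.71169119e-04],
       [-9.39308471e-01, -2.22436387e-01,  2.61192745e-01],
       [-2.54098673e-01, -6.04614582e-02, -9.65286629e-01]]), 't': array([-0.62522981, -0.03434834,  0.37715781])}
```

View pics/top0.png

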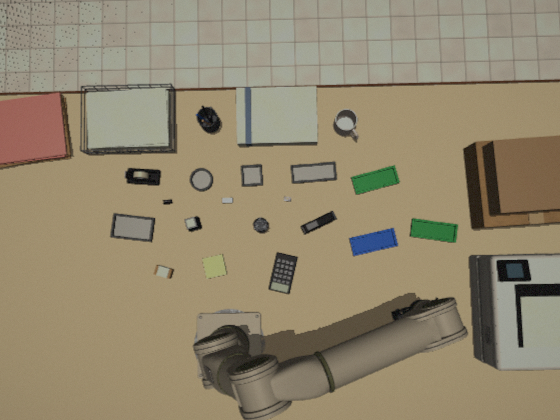

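View pics/scene0.png

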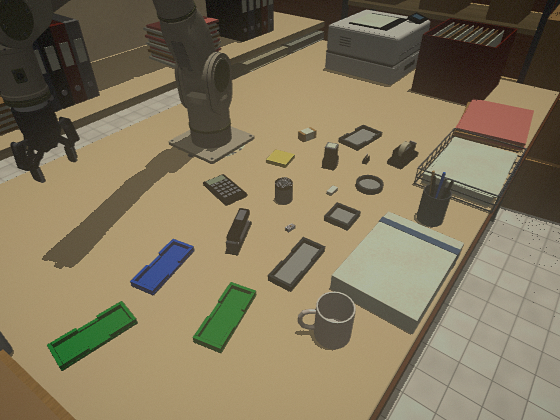

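View pics/wrist0.png

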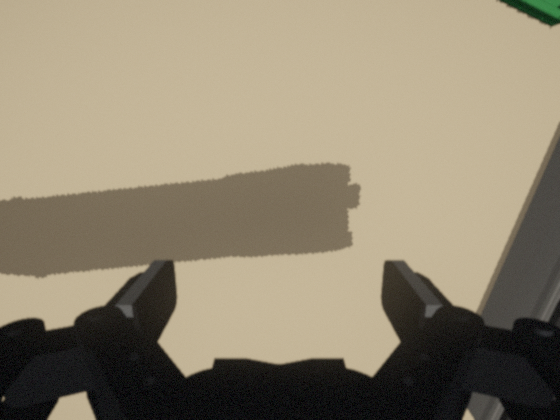

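```bash
cat > h.py <<'E'
import numpy as np, cv2
from workcell import manip
def pix2w(name_or_info,u,v,z):
    i=manip.camera_info(name_or_info) if isinstance(name_or_info,str) else name_or_info
    K,R,t=map(np.array,(i['camera_matrix'],i['R'],i['t']))
    d=R.T@np.linalg.inv(K)@np.array([u,v,1.]); c=-R.T@t
    return (c+d*(z-c[2])/d[2])
def w2pix(i,X):
    p=np.array(i['R'])@X+np.array(i['t']); p=np.array(i['camera_matrix'])@p; return p[:2]/p[2]
def snap(fn):
    o=manip.get_obs(); i=manip.camera_info('wrist'); im=manip.camera('wrist'); cv2.imwrite(fn,im); np.save(fn+'.npy',dict(i=i,o=o),allow_pickle=True)
    return o,i,im
E
python3 - <<'E'
import cv2
im=cv2.imread('pics/top0.png')[150:290,100:360]
cv2.imwrite('pics/topz.png',cv2.resize(im,None,fx=3,fy=3,interpolation=cv2.INTER_CUBIC))
from h import *
for n,u,v,z in [('stapler',318,222,.05),('sthold',313,172,.018),('disp',143,176,.05),('dhold',133,227,.018),('stamp',193,223,.08),('stamphold',252,175,.018),('pot',261,225,.064),('pothold',201,180,.018)]:
    print(n,pix2w('top',u,v,z).round(3))
E
```

```text
stapler [ 0.436 -0.334  0.05 ]
sthold [ 0.623 -0.322  0.018]
disp [0.618 0.298 0.05 ]
dhold [0.435 0.344 0.018]
stamp [0.441 0.112 0.08 ]
stamphold [ 0.617 -0.097  0.018]
pot [ 0.429 -0.128  0.064]
pothold [0.603 0.092 0.018]
```

View pics/topz.png

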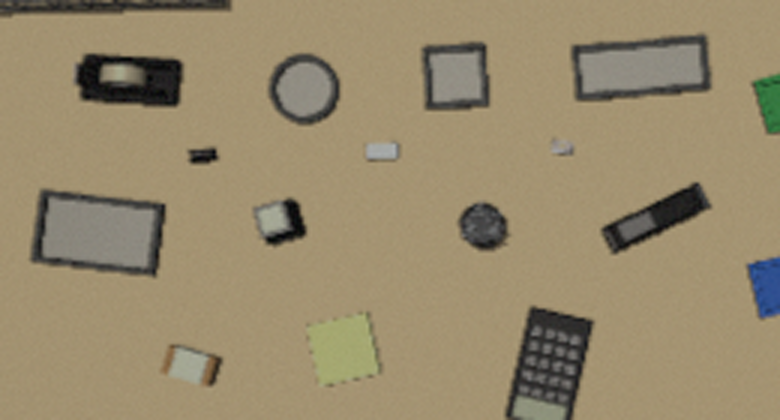

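```bash
cat >> h.py <<'E'
from scipy.spatial.transform import Rotation as Ro
import math
def down(yaw): # tool x at yaw (deg), z down
    return Ro.from_euler('z',yaw,degrees=True)*Ro.from_euler('x',180,degrees=True)
def state():
    o=manip.get_obs(); R=Ro.from_quat(o['ee_rot']); x=R.as_matrix()[:,0]
    return o,np.array(o['position']),R,math.degrees(math.atan2(x[1],x[0]))
def plan(p,yaw,vmax=55,wmax=10,n=None,lift=None):
    o,p0,R0,y0=state(); p=np.array(p,float); R1=down(yaw)
    rv=(R0.inv()*R1).as_rotvec(degrees=True)
    N=n or max(1,math.ceil(np.linalg.norm(p-p0)*1000/vmax),math.ceil(np.linalg.norm(rv)/wmax))
    R=R0; rows=[]
    for k in range(N):
        d=R.inv().apply((p-p0)/N)*1000
        rows.append([float(q) for q in np.r_[d,rv/N].round(1)]); R=R*Ro.from_rotvec(rv/N,degrees=True)
    print('at',p0.round(4),'yaw %.1f'%y0,'clock',round(o['clock'],2),'grip',round(o['grip_width'],3),'F',np.round(o['ft_force'],1),'N',N); print(rows)
E
python3 - <<'E'
from h import *
i=manip.camera_info('wrist'); o,p,R,y=state()
c=-np.array(i['R']).T@np.array(i['t']); print('cam in tool',R.inv().apply(c-p), R.inv().as_matrix()@np.array(i['R']).T)
plan([0.44,-0.31,0.23],114)
# holder rects from top
im=cv2.imread('pics/top0.png')
g=cv2.cvtColor(im,cv2.COLOR_BGR2HSV)
m=((g[...,1]<60)).astype(np.uint8)*255
cv2.imwrite('pics/m.png',m)
E
```

```text
cam in tool [ 0.06523245  0.00026632 -0.14248893] [[-2.35692962e-04 -9.65300895e-01 -2.61140052e-01]
 [ 9.99999087e-01 -5.74946233e-04  1.22272844e-03]
 [-1.33044234e-03 -2.61139525e-01  9.65300149e-01]]
at [ 0.1441 -0.6079  0.2307] yaw 13.3 clock 0.15 grip 1.001 F [-0.  -0.6  0.9] N 11
[[32.4, -20.1, 0.1, -0.0, -0.0, -9.2], [35.2, -14.7, 0.1, -0.0, -0.0, -9.2], [37.1, -8.9, 0.1, -0.0, -0.0, -9.2], [38.1, -2.9, 0.1, -0.0, -0.0, -9.2], [38.0, 3.2, 0.1, -0.0, -0.0, -9.2], [37.1, 9.2, 0.1, -0.0, -0.0, -9.2], [35.1, 14.9, 0.1, -0.0, -0.0, -9.2], [32.3, 20.3, 0.1, -0.0, -0.0, -9.2], [28.7, 25.2, 0.1, -0.0, -0.0, -9.2], [24.3, 29.5, 0.1, -0.0, -0.0, -9.2], [19.3, 32.9, 0.1, -0.0, -0.0, -9.2]]
```

View pics/m.png

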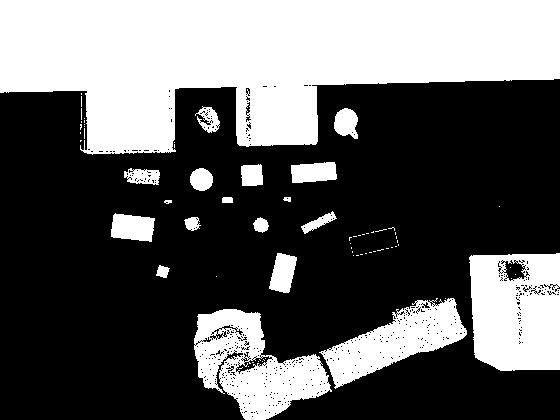

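```bash
cat >> h.py <<'E'
def rects(im,info,S,z,amin=100,ssat=60):
    """find blobs of low saturation; S list of (name,u,v,z)"""
    g=cv2.cvtColor(im,cv2.COLOR_BGR2HSV); m=((g[...,1]<ssat)).astype(np.uint8)*255
    m=cv2.morphologyEx(m,cv2.MORPH_CLOSE,np.ones((3,3)))
    out={}
    cs,_=cv2.findContours(m,cv2.RETR_EXTERNAL,cv2.CHAIN_APPROX_NONE)
    for n,u,v,zz in S:
        c=max(cs,key=lambda c:(cv2.pointPolygonTest(c,(u,v),True)))
        w=np.array([pix2w(info,a,b,zz)[:2] for a,b in c[:,0]])
        (cx,cy),(a,b),an=cv2.minAreaRect((w*1000).astype(np.float32))
        if a<b:a,b,an=b,a,an+90
        print(n,'c',round(cx,1),round(cy,1),'size',round(a,1),round(b,1),'yaw long',round((an+90)%180-90,1))
E
python3 - <<'E'
from h import *
im=cv2.imread('pics/top0.png');i=manip.camera_info('top')
rects(im,i,[('stapler',318,222,.0),('sthold',313,172,.018),('disp',148,176,.05),('dhold',133,227,.018),('stamp',193,223,.08),('stamphold',252,175,.018),('pot',261,225,.064),('pothold',201,180,.018)],0)
E
```

```text
stapler c 438.5 -337.9 size 131.2 31.4 yaw long -64.8
sthold c 623.3 -323.6 size 165.4 67.9 yaw long -86.5
disp c 618.3 304.6 size 129.4 53.7 yaw long 84.8
dhold c 434.5 346.4 size 154.1 88.4 yaw long 82.0
stamp c 439.5 114.8 size 50.5 46.3 yaw long -72.8
stamphold c 618.0 -94.4 size 78.0 77.8 yaw long -87.5
pot c 429.1 -126.7 size 54.5 49.6 yaw long 62.1
pothold c 607.0 92.4 size 82.3 81.5 yaw long -0.6
```

step_arm(motion=[[32,-20,0,0,0,-9.2],[35,-15,0,0,0,-9.2],[37,-9,0,0,0,-9.2],[38,-3,0,0,0,-9.2],[38,3,0,0,0,-9.2],[37,9,0,0,0,-9.2],[35,15,0,0,0,-9.2],[32,20,0,0,0,-9.2],[29,25,0,0,0,-9.2],[24,30,0,0,0,-9.2],[19,33,0,0,0,-9.2],[0,0,0,0,0,0]], jaw=85, force=50)

```text
clock: 1.65
position: [0.4373, -0.2909, 0.2278]
ee_rot: [0.516, 0.857, 0.001, -0.003]
ft_force: [-1.0, -0.6, 0.1]
grip_width: 0.997
```

```bash
python3 - <<'E'
from h import *
o,i,im=snap('pics/w1.png')
print(o['position'])
for n,X in [('st',[.4385,-.338,.05]),('sth',[.623,-.324,.018]),('pot',[.429,-.127,.064]),('stamph',[.618,-.094,.018])]: print(n,w2pix(i,np.array(X)))
E
```

```text
[ 0.43727435 -0.2909032   0.22775308]
st [258.41465682 229.45947153]
sth [411.39970403 282.59347923]
pot [366.42830885   8.34699818]
stamph [538.2791253   90.37523911]
```

View pics/w1.png

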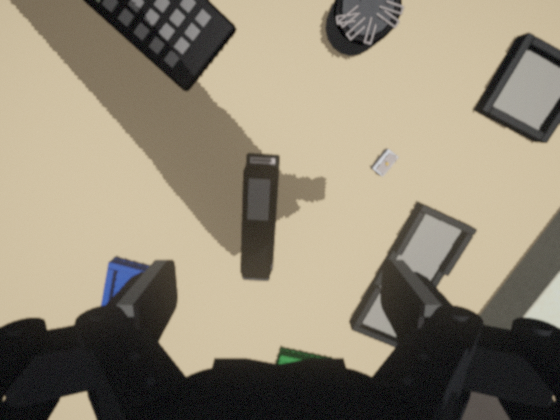

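```bash
python3 - <<'E'
from h import *
im=cv2.imread('pics/w1.png')[130:300,210:330]
cv2.imwrite('pics/w1z.png',cv2.resize(im,None,fx=3.4,fy=3.4,interpolation=cv2.INTER_CUBIC))
im=cv2.imread('pics/w1.png')[180:360,330:490]
im=cv2.convertScaleAbs(im,alpha=1.6)
cv2.imwrite('pics/w1h.png',cv2.resize(im,None,fx=3.2,fy=3.2,interpolation=cv2.INTER_CUBIC))
E
```

```text
(no output)
```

View pics/w1z.png

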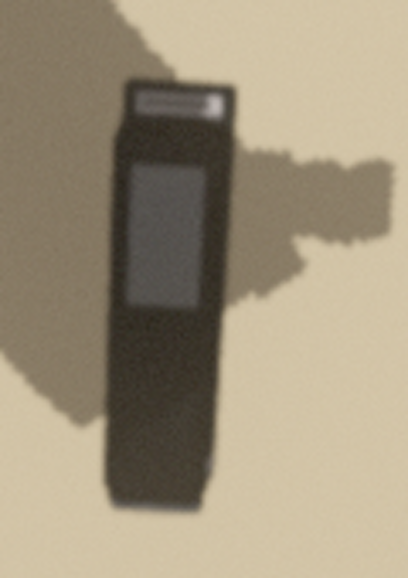

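View pics/w1h.png

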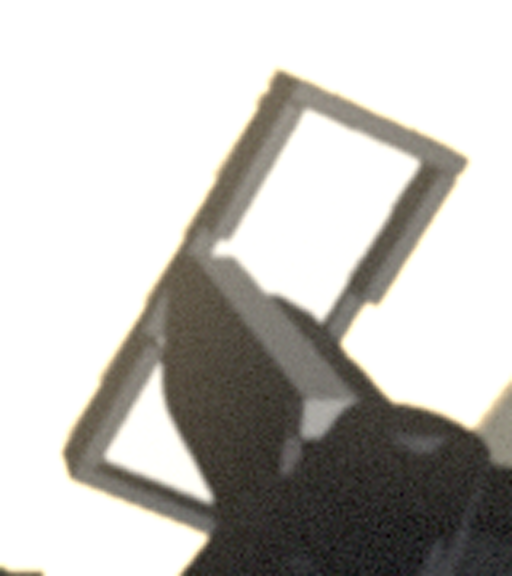

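```bash
python3 - <<'E'
from h import *
i=np.load('pics/w1.png.npy',allow_pickle=True).item()['i']
f=lambda x,y,z:(pix2w(i,210+x/3.4,130+y/3.4,z)*1000).round(1)[:2]
A=f(127,80,.006);B=f(236,85,.006);C=f(110,508,.004);D=f(200,514,.004)
print(A,B,C,D,(A+B)/2,(C+D)/2,(A+B+C+D)/4,np.linalg.norm(A-B),np.linalg.norm((A+B-C-D)/2))
d=(A+B-C-D); print(math.degrees(math.atan2(d[1],d[0])))
for y,l,r in [(160,117,234),(200,113,231),(300,109,226),(430,106,215)]:
    L=f(l,y,.054);Rr=f(r,y,.054); print(L,Rr,(L+Rr)/2,np.linalg.norm(L-Rr))
g=lambda x,y,z:(pix2w(i,330+x/3.2,180+y/3.2,z)*1000).round(1)[:2]
P=[g(280,72,.018),g(466,160,.018),g(66,457,.018)]
print(P,(P[1]+P[2])/2,np.linalg.norm(P[0]-P[1]),np.linalg.norm(P[0]-P[2])); d=P[0]-P[2];print(math.degrees(math.atan2(d[1],d[0])))
E
```

```text
[ 394.4 -282.6] [ 425.  -268.2] [ 454.5 -416.6] [ 482.9 -404.2] [ 409.7 -275.4] [ 468.7 -410.4] [ 439.2 -342.9] 33.81892961050072 147.32956254601453
113.60710964801855
[ 403.2 -297. ] [ 431.6 -282. ] [ 417.4 -289.5] 32.117907777437836
[ 407.2 -307.5] [ 436.1 -292.2] [ 421.65 -299.85] 32.70015290484132
[ 419.  -333.9] [ 448.3 -318.4] [ 433.65 -326.15] 33.147247246189245
[ 435.8 -369.8] [ 463.9 -355. ] [ 449.85 -362.4 ] 31.759250620882074
[array([ 577., -243.]), array([ 649.7, -239.2]), array([ 588.9, -400.4])] [ 619.3 -319.8] 72.79924450157438 157.84920018802754
94.32353966045339
```

```bash
python3 - <<'E'
from h import *
plan([.4385,-.337,.10],114.5)
E
```

```text
at [ 0.436  -0.2926  0.2276] yaw 117.6 clock 1.7 grip 0.999 F [-0.  -0.8 -0.3] N 3
[[-13.7, -6.0, 42.5, -0.0, -0.1, 1.0], [-13.8, -5.8, 42.5, -0.0, -0.1, 1.0], [-13.8, -5.6, 42.5, -0.0, -0.1, 1.0]]
```

step_arm(motion=[[-13.7,-6,42.5,0,-0.1,1],[-13.8,-5.8,42.5,0,0,1],[-13.8,-5.6,42.5,0,0,1],[0,0,0,0,0,0],[0,0,0,0,0,0]])

```text
clock: 2.33
position: [0.435, -0.3438, 0.0984]
ee_rot: [0.547, 0.837, -0.002, -0.001]
ft_force: [0.5, -0.2, -0.1]
grip_width: 0.997
```

```bash
python3 - <<'E'
from h import *
o,i,im=snap('pics/w2.png')
for x,y in [(.4385,-.337),(.4385+.05*.415,-.337-.05*.91),(.4385-.05*.415,-.337+.05*.91)]:
    p=w2pix(i,np.array([x,y,.054])); cv2.circle(im,tuple(int(q) for q in p),3,(0,0,255),-1)
cv2.imwrite('pics/w2a.png',im)
plan([.4385,-.337,.023],114.5,n=3)
E
```

```text
at [ 0.4348 -0.3438  0.0983] yaw 113.7 clock 2.38 grip 0.993 F [-0.1 -0.1  0. ] N 3
[[1.6, 2.1, 25.1, -0.1, -0.0, -0.3], [1.6, 2.1, 25.1, -0.1, -0.0, -0.3], [1.6, 2.1, 25.1, -0.1, -0.0, -0.3]]
```

View pics/w2a.png

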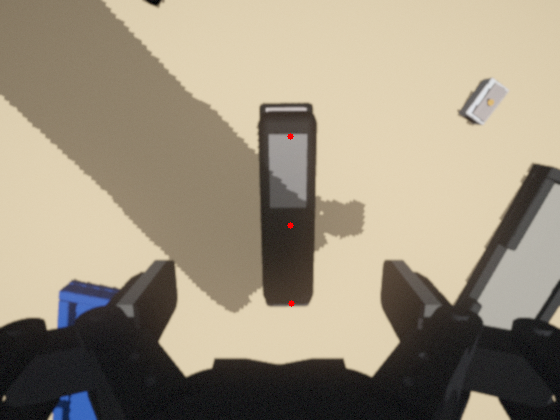

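```bash
python3 - <<'E'
from h import *
i=np.load('pics/w2.png.npy',allow_pickle=True).item()['i']
ax=np.array([math.cos(math.radians(114.5)),math.sin(math.radians(114.5))]);c=np.array([.4385,-.337])
for u,v in [(288,103),(288,112),(288,298),(289,305)]:
    print((u,v),[(z,round(1000*float((pix2w(i,u,v,z)[:2]-c)@ax),1)) for z in (0,.006,.036,.045,.054,.058)])
im=cv2.imread('pics/w2.png')[90:320,200:380]
cv2.imwrite('pics/w2z.png',cv2.resize(cv2.convertScaleAbs(im,alpha=2),None,fx=2.5,fy=2.5,interpolation=cv2.INTER_CUBIC))
E
```

```text
(288, 103) [(0, 68.6), (0.006, 68.4), (0.036, 67.5), (0.045, 67.2), (0.054, 66.9), (0.058, 66.8)]
(288, 112) [(0, 62.7), (0.006, 62.7), (0.036, 62.5), (0.045, 62.5), (0.054, 62.4), (0.058, 62.4)]
(288, 298) [(0, -77.6), (0.006, -74.2), (0.036, -56.9), (0.045, -51.7), (0.054, -46.5), (0.058, -44.2)]
(289, 305) [(0, -83.8), (0.006, -80.2), (0.036, -62.1), (0.045, -56.7), (0.054, -51.3), (0.058, -48.9)]
```

View pics/w2z.png

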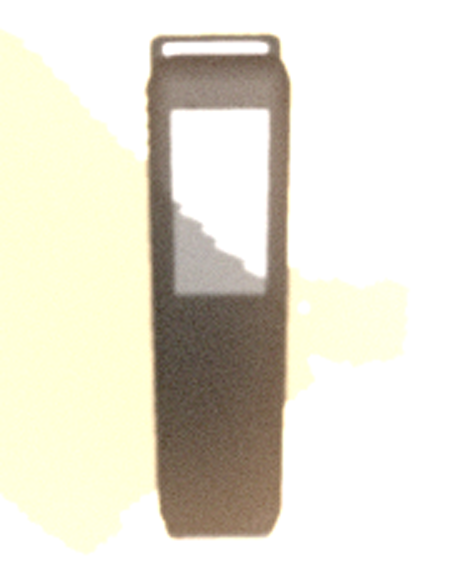

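step_arm(motion=[[1.6,1.8,25,-0.1,0,-0.3],[1.6,1.8,25,-0.1,0,-0.3],[1.6,1.8,25,-0.1,0,-0.3],[0,0,0,0,0,0],[0,0,0,0,0,0]])

```text
clock: 3.0
position: [0.4425, -0.3399, 0.0317]
ee_rot: [0.54, 0.842, -0.001, 0.007]
ft_force: [0.5, -0.5, -0.1]
grip_width: 0.993
```

step_arm(motion=[[0,0,0,0,0,0],[0,0,0,0,0,0],[0,0,0,0,0,0],[0,0,0,0,0,0],[0,0,0,0,0,0],[0,0,0,0,0,0]], jaw=20, force=50)

```text
clock: 3.75
position: [0.4434, -0.3414, 0.0348]
ee_rot: [0.54, 0.841, -0.002, 0.009]
ft_force: [-1.6, 0.4, 0.3]
grip_width: 0.368
```

```bash
python3 - <<'E'
from h import *
plan([.4385,-.337,.023],114.5,n=1)
E
```

```text
at [ 0.4434 -0.3414  0.0348] yaw 114.6 clock 3.75 grip 0.368 F [-1.6  0.4  0.3] N 1
[[6.2, -2.7, 11.7, 0.4, 1.0, 0.1]]
```

step_arm(motion=[[0,0,0,0,0,0],[0,0,0,0,0,0],[0,0,0,0,0,0]], jaw=60)

```text
clock: 4.12
position: [0.4436, -0.3412, 0.0347]
ee_rot: [0.54, 0.841, -0.001, 0.009]
ft_force: [0.3, -0.5, -0.0]
grip_width: 0.701
```

```bash
python3 - <<'E'
from h import *
plan([.4385,-.337,.023],114.5,n=2)
E
```

```text
at [ 0.4436 -0.3412  0.0347] yaw 114.6 clock 4.12 grip 0.701 F [ 0.3 -0.5 -0. ] N 2
[[3.0, -1.5, 5.8, 0.2, 0.5, 0.0], [3.0, -1.5, 5.8, 0.2, 0.5, 0.0]]
```

step_arm(motion=[[3,-0.5,6,0.2,0.5,0],[3,-0.5,6,0.2,0.5,0],[0,0,0,0,0,0]])

```text
clock: 4.5
position: [0.4399, -0.3356, 0.0214]
ee_rot: [0.54, 0.841, 0.001, -0.001]
ft_force: [0.1, -0.4, 0.6]
grip_width: 0.703
```

```bash
python3 - <<'E'
from h import *
plan([.4385,-.337,.023],114.5,n=1)
snap('pics/w3.png')
E
```

```text
at [ 0.4399 -0.3356  0.0214] yaw 114.6 clock 4.5 grip 0.703 F [ 0.1 -0.4  0.6] N 1
[[-0.7, -1.8, -1.6, -0.0, -0.2, 0.1]]
```

View pics/w3.png

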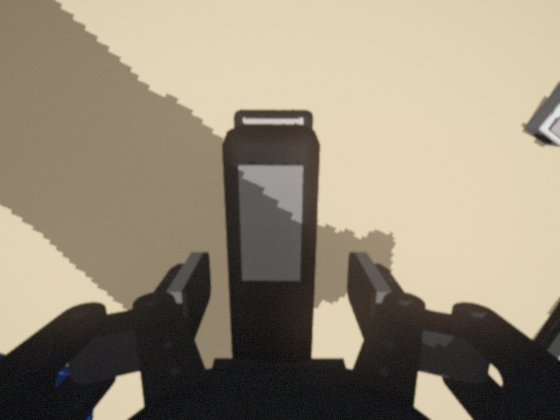

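step_arm(motion=[[0,-2,0,0,0,0],[0,0,0,0,0,0],[0,0,0,0,0,0],[0,0,0,0,0,0],[0,0,0,0,0,0]], jaw=15, force=60)

```text
clock: 5.18
position: [0.4381, -0.3369, 0.0219]
ee_rot: [0.54, 0.841, 0.001, -0.001]
ft_force: [-0.1, 0.1, -1.0]
grip_width: 0.368
```

step_arm(motion=[[0,0,-20,0,0,0],[0,0,-30,0,0,0],[0,0,-30,0,0,0],[0,0,0,0,0,0],[0,0,0,0,0,0]])

```text
clock: 5.8
position: [0.4381, -0.3365, 0.1073]
ee_rot: [0.54, 0.842, 0.001, -0.001]
ft_force: [0.1, 1.1, -2.9]
grip_width: 0.366
```

```bash
python3 - <<'E'
from h import *
plan([.5,-.325,.23],94)
snap('pics/w4.png')
E
```

```text
at [ 0.4381 -0.3365  0.1073] yaw 114.6 clock 5.8 grip 0.366 F [ 0.1  1.1 -2.9] N 3
[[-5.0, 20.4, -40.9, -0.0, -0.0, 6.9], [-2.6, 20.8, -40.9, -0.0, -0.0, 6.9], [-0.1, 21.0, -40.9, -0.0, -0.0, 6.9]]
```

View pics/w4.png

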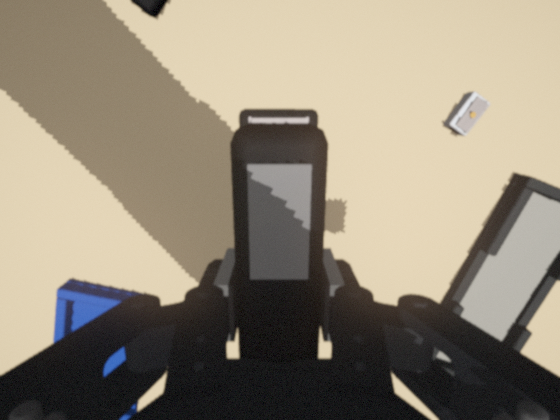

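step_arm(motion=[[-5,20,-41,0,0,6.9],[-3,21,-41,0,0,6.9],[0,21,-41,0,0,6.9],[0,0,0,0,0,0],[0,0,0,0,0,0]])

```text
clock: 6.48
position: [0.4988, -0.3242, 0.2265]
ee_rot: [0.686, 0.727, -0.0, -0.006]
ft_force: [0.4, 0.4, -2.8]
grip_width: 0.361
```

```bash
python3 - <<'E'
from h import *
d=np.load('pics/w4.png.npy',allow_pickle=True).item()
q=pix2w(d['i'],278,110,d['o']['position'][2]-.0219+.006)
print('nose rel TCP tool frame',Ro.from_quat(d['o']['ee_rot']).inv().apply(q-d['o']['position']))
plan([.5,-.325,.23],94)
snap('pics/w5.png')
E
```

```text
nose rel TCP tool frame [ 0.06788646 -0.00114614  0.01601499]
at [ 0.4988 -0.3242  0.2265] yaw 93.3 clock 6.47 grip 0.361 F [ 0.4  0.4 -2.8] N 1
[[-0.8, 1.2, -3.5, -0.5, -0.5, -0.7]]
```

View pics/w5.png

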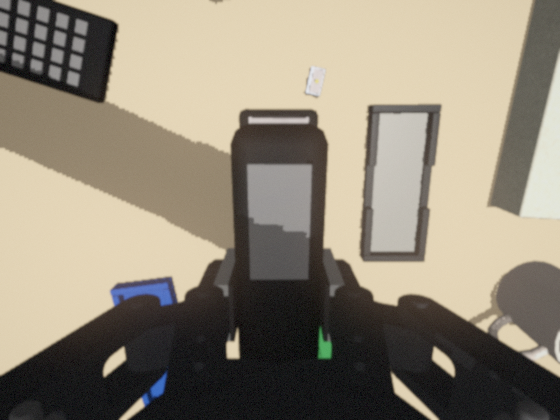

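```bash
python3 - <<'E'
from h import *
im=cv2.imread('pics/w5.png')[95:275,345:455]
cv2.imwrite('pics/w5z.png',cv2.resize(cv2.convertScaleAbs(im,alpha=1.3),None,fx=3.3,fy=3.3,interpolation=cv2.INTER_CUBIC))
E
```

```text
(no output)
```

View pics/w5z.png

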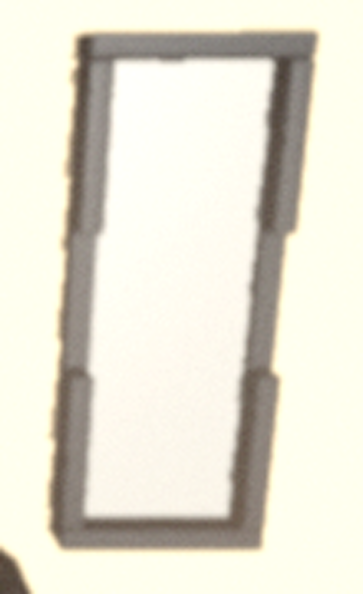

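```bash
cat >> h.py <<'E'
def quad(fn,pts,z,off=(0,0),s=1.):
    i=np.load(fn+'.npy',allow_pickle=True).item()['i']
    w=np.array([pix2w(i,off[0]+x/s,off[1]+y/s,z)[:2]*1000 for x,y in pts])
    print(w.round(1).tolist()); 
    if len(w)==4:
        print('c',w.mean(0).round(1),'sides',np.linalg.norm(w-np.roll(w,-1,0),axis=1).round(1))
        a=w[0]-w[3]+w[1]-w[2]; b=w[1]-w[0]+w[2]-w[3]
        print('yaw 3->0 %.1f  0->1 %.1f'%(math.degrees(math.atan2(a[1],a[0])),math.degrees(math.atan2(b[1],b[0]))))
    return w
E
python3 - <<'E'
from h import *
quad('pics/w5.png',[(86,34),(317,33),(262,547),(61,547)],.018,(345,95),3.3)
quad('pics/w5.png',[(112,58),(275,58),(232,520),(83,520)],.006,(345,95),3.3)
E
```

```text
[[582.4, -243.2], [650.6, -239.0], [661.5, -402.8], [594.8, -406.9]]
c [ 622.3 -323. ] sides [ 68.3 164.2  66.9 164.2]
yaw 3->0 94.1  0->1 3.5
[[594.3, -249.2], [644.4, -246.3], [655.3, -398.5], [604.5, -401.6]]
c [ 624.6 -323.9] sides [ 50.1 152.5  50.9 152.7]
yaw 3->0 94.0  0->1 3.4
```

```bash
python3 - <<'E'
from h import *
plan([.623,-.3235,.09],93.8,vmax=50)
E
```

```text
at [ 0.499  -0.3241  0.2268] yaw 93.3 clock 6.53 grip 0.367 F [-0.1 -1.  -3.5] N 4
[[-1.9, 31.3, 33.9, -0.1, -0.1, -0.1], [-1.9, 31.2, 34.0, -0.1, -0.1, -0.1], [-1.9, 31.1, 34.1, -0.1, -0.1, -0.1], [-1.9, 31.0, 34.1, -0.1, -0.1, -0.1]]
```

step_arm(motion=[[-1.9,31,34,-0.1,-0.1,-0.1],[-1.9,31,34,-0.1,-0.1,-0.1],[-1.9,31,34,-0.1,-0.1,-0.1],[-1.9,31,34,-0.1,-0.1,-0.1],[0,0,0,0,0,0],[0,0,0,0,0,0]])

```text
clock: 7.28
position: [0.6176, -0.3259, 0.077]
ee_rot: [0.684, 0.729, -0.003, -0.007]
ft_force: [-0.4, -1.0, -2.1]
grip_width: 0.366
```

```bash
python3 - <<'E'
from h import *
plan([.623,-.3235,.045],93.8,n=3)
E
```

```text
at [ 0.6176 -0.3259  0.077 ] yaw 93.7 clock 7.28 grip 0.366 F [-0.4 -1.  -2.1] N 3
[[0.6, 2.0, 10.6, -0.3, -0.1, -0.0], [0.6, 1.9, 10.6, -0.3, -0.1, -0.0], [0.7, 1.9, 10.7, -0.3, -0.1, -0.0]]
```

step_arm(motion=[[0.6,2,10,-0.3,-0.2,0],[0.6,2,10,-0.3,-0.2,0],[0.6,2,10,-0.3,0,0],[0,0,0,0,0,0],[0,0,0,0,0,0]])

```text
clock: 7.9
position: [0.6224, -0.3255, 0.0475]
ee_rot: [0.685, 0.729, 0.0, 0.003]
ft_force: [-0.2, 0.5, -2.3]
grip_width: 0.365
```

```bash
python3 - <<'E'
from h import *
plan([.623,-.3235,.0285],93.8,n=3)
E
```

```text
at [ 0.6224 -0.3255  0.0475] yaw 93.6 clock 7.9 grip 0.365 F [-0.2  0.5 -2.3] N 3
[[0.7, 0.2, 6.3, 0.1, 0.1, -0.1], [0.7, 0.2, 6.3, 0.1, 0.1, -0.1], [0.6, 0.2, 6.3, 0.1, 0.1, -0.1]]
```

step_arm(motion=[[0.7,0.2,6,0.1,0.1,-0.1],[0.7,0.2,5,0.1,0.1,-0.1],[0.6,0.2,4,0.1,0.1,-0.1],[0,0,2,0,0,0],[0,0,0,0,0,0],[0,0,0,0,0,0]])

```text
clock: 8.65
position: [0.6233, -0.3234, 0.0297]
ee_rot: [0.683, 0.731, 0.0, -0.0]
ft_force: [-0.3, -1.4, -2.5]
grip_width: 0.364
```

step_arm(motion=[[0,0,1,0,0,0],[0,0,1,0,0,0],[0,0,0,0,0,0]])

```text
clock: 9.02
position: [0.6235, -0.3236, 0.0281]
ee_rot: [0.683, 0.731, 0.0, 0.0]
ft_force: [0.4, 0.3, -2.9]
grip_width: 0.365
```

step_arm(motion=[[0,0,1,0,0,0],[0,0,0.5,0,0,0],[0,0,0,0,0,0]])

```text
clock: 9.4
position: [0.6236, -0.3236, 0.028]
ee_rot: [0.683, 0.731, 0.0, 0.0]
ft_force: [-0.8, 0.8, -1.6]
grip_width: 0.363
```

step_arm(motion=[[0,0,0,0,0,0],[0,0,0,0,0,0],[0,0,0,0,0,0],[0,0,0,0,0,0]], jaw=75)

```text
clock: 9.9
position: [0.6243, -0.3239, 0.0282]
ee_rot: [0.683, 0.731, 0.001, 0.001]
ft_force: [0.0, -0.9, -0.3]
grip_width: 0.879
```

step_arm(motion=[[0,0,-20,0,0,0],[0,0,-50,0,0,0],[0,0,-50,0,0,0],[0,0,-50,0,0,0],[0,0,0,0,0,0]])

```text
clock: 10.52
position: [0.6244, -0.3235, 0.21]
ee_rot: [0.682, 0.731, 0.002, 0.003]
ft_force: [-0.2, -0.0, -0.9]
grip_width: 0.879
```

```bash
python3 - <<'E'
from h import *
o,i,im=snap('pics/w6.png')
print(o['position'])
plan([.44,-.16,.20],90,vmax=55)
E
```

```text
[ 0.62436695 -0.32350414  0.21002886]
at [ 0.6234 -0.3233  0.2074] yaw 93.9 clock 10.57 grip 0.882 F [ 0.5 -0.1 -0.9] N 5
[[35.1, -34.4, 1.3, 0.0, 0.0, 0.8], [34.6, -34.8, 1.4, 0.0, 0.0, 0.8], [34.1, -35.3, 1.4, 0.0, 0.0, 0.8], [33.7, -35.8, 1.4, 0.0, 0.0, 0.8], [33.2, -36.2, 1.5, 0.0, 0.0, 0.8]]
```

View pics/w6.png

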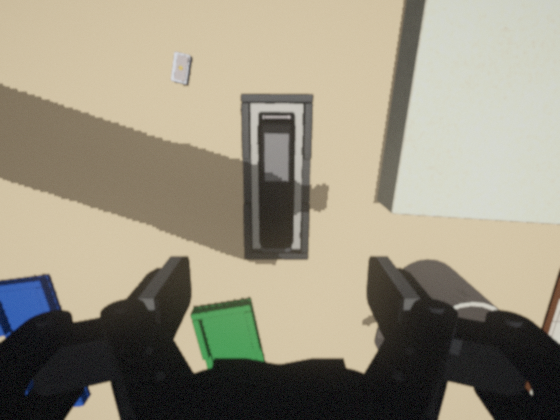

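step_arm(motion=[[35,-34,1.4,0,0,0.8],[34.6,-35,1.4,0,0,0.8],[34,-35,1.4,0,0,0.8],[34,-36,1.4,0,0,0.8],[33,-36,1.4,0,0,0.8],[0,0,0,0,0,0]], jaw=85)

```text
clock: 11.32
position: [0.4318, -0.1538, 0.1949]
ee_rot: [0.709, 0.706, -0.001, -0.002]
ft_force: [-0.5, -0.0, 0.8]
grip_width: 0.995
```

```bash
python3 - <<'E'
from h import *
o,i,im=snap('pics/w7.png')
print(o['position'])
E
```

```text
[ 0.43177808 -0.15375863  0.19485754]
```

View pics/w7.png

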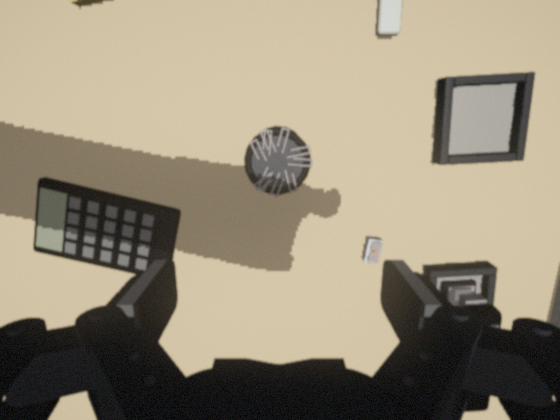

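```bash
python3 - <<'E'
from h import *
w=quad('pics/w7.png',[(278.5,160),(246,160),(311,160),(278,127),(278,194)],.064)
im=cv2.imread('pics/w7.png')[60:180,420:550]
cv2.imwrite('pics/w7z.png',cv2.resize(cv2.convertScaleAbs(im,alpha=1.5),None,fx=4,fy=4,interpolation=cv2.INTER_CUBIC))
plan([.429,-.127,.10],90,vmax=45)
E
```

```text
[[430.7, -122.9], [404.8, -122.8], [456.5, -123.0], [430.4, -97.3], [430.2, -150.6]]
at [ 0.4329 -0.155   0.1951] yaw 89.7 clock 11.38 grip 0.999 F [-0.4  0.2 -1.3] N 3
[[9.3, -1.2, 31.7, -0.1, -0.0, -0.1], [9.3, -1.3, 31.7, -0.1, -0.0, -0.1], [9.3, -1.3, 31.7, -0.1, -0.0, -0.1]]
```

View pics/w7z.png

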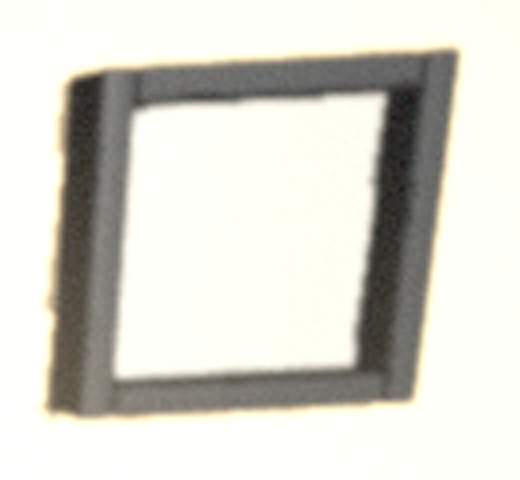

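```bash
python3 - <<'E'
from h import *
quad('pics/w7.png',[(103,70),(457,49),(412,401),(77,415)],.018,(420,60),4)
plan([.4305,-.1235,.08],90,vmax=45)
E
```

```text
[[576.9, -57.4], [653.2, -53.5], [657.2, -129.9], [580.1, -132.8]]
c [616.8 -93.4] sides [76.4 76.5 77.2 75.5]
yaw 3->0 92.7  0->1 2.6
at [ 0.4329 -0.155   0.1951] yaw 89.7 clock 11.38 grip 0.999 F [-0.4  0.2 -1.3] N 3
[[10.4, -0.7, 38.4, -0.1, -0.0, -0.1], [10.4, -0.8, 38.4, -0.1, -0.0, -0.1], [10.5, -0.8, 38.4, -0.1, -0.0, -0.1]]
```

step_arm(motion=[[10.4,-0.8,38,0,0,0],[10.4,-0.8,38,0,0,0],[10.4,-0.8,38,0,0,0],[0,0,0,0,0,0],[0,0,0,0,0,0]])

```text
clock: 12.0
position: [0.4333, -0.1259, 0.0795]
ee_rot: [0.71, 0.704, 0.001, -0.001]
ft_force: [-0.2, -0.3, -0.3]
grip_width: 0.998
```

```bash
python3 - <<'E'
from h import *
snap('pics/w8.png')
plan([.4305,-.1235,.02],90,vmax=20)
E
```

```text
at [ 0.4332 -0.126   0.0795] yaw 89.5 clock 12.05 grip 0.997 F [ 0.5 -1.   0.4] N 3
[[0.8, -0.9, 19.8, -0.0, -0.0, -0.2], [0.8, -0.9, 19.8, -0.0, -0.0, -0.2], [0.8, -0.9, 19.8, -0.0, -0.0, -0.2]]
```

View pics/w8.png

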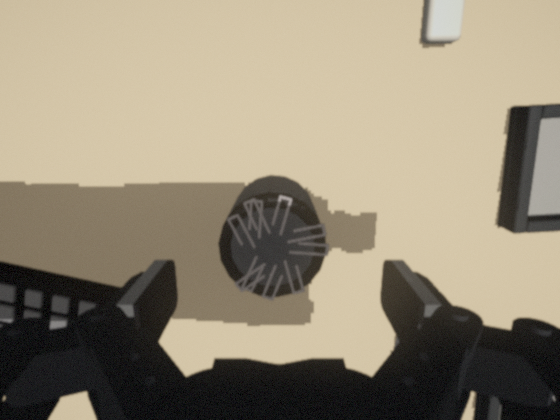

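```bash
python3 - <<'E'
from h import *
quad('pics/w7.png',[(180,210),(166,260),(38,180)],.012)
quad('pics/w8.png',[(272.5,245),(220,245),(326,245)],.064)
E
```

```text
[[333.2, -178.2], [314.6, -231.4], [198.7, -147.7]]
[[429.6, -122.2], [403.8, -122.0], [455.9, -122.4]]
```

Clear of the calculator. Pot at about (430, -122.7).

step_arm(motion=[[1,-1,20,0,0,0],[1,-1,20,0,0,0],[1,-1,16,0,0,0],[0,0,0,0,0,0],[0,0,0,0,0,0]])

```text
clock: 12.68
position: [0.4351, -0.1265, 0.0278]
ee_rot: [0.711, 0.703, 0.002, 0.004]
ft_force: [0.2, 0.1, 0.1]
grip_width: 0.993
```

step_arm(motion=[[2,-2.5,3.5,-0.2,0.2,0],[2,-2.5,3.5,-0.2,0.2,0],[0,0,0,0,0,0],[0,0,0,0,0,0]])

```text
clock: 13.18
position: [0.4306, -0.1226, 0.0216]
ee_rot: [0.711, 0.703, 0.008, 0.005]
ft_force: [0.6, -0.3, -0.4]
grip_width: 0.995
```

```bash
python3 - <<'E'
from h import *
plan([.4303,-.1227,.02],89.5,n=1)
E
```

```text
at [ 0.4306 -0.1226  0.0216] yaw 89.3 clock 13.18 grip 0.995 F [ 0.6 -0.3 -0.4] N 1
[[-0.1, -0.3, 1.6, 1.0, -0.3, -0.2]]
```

step_arm(motion=[[0,-0.3,1.5,1,-0.3,0],[0,0,0,0,0,0],[0,0,0,0,0,0],[0,0,0,0,0,0],[0,0,0,0,0,0],[0,0,0,0,0,0]], jaw=30, force=40)

```text
clock: 13.92
position: [0.4306, -0.1227, 0.0204]
ee_rot: [0.711, 0.703, -0.001, -0.0]
ft_force: [-1.3, -0.7, 2.3]
grip_width: 0.626
```

```bash
python3 - <<'E'
from h import *
plan([.4303,-.1227,.10],89.5,n=3)
E
```

```text
at [ 0.4306 -0.1227  0.0204] yaw 89.3 clock 13.93 grip 0.626 F [-1.3 -0.7  2.3] N 3
[[-0.0, -0.1, -26.5, -0.0, 0.0, -0.1], [-0.0, -0.1, -26.5, -0.0, 0.0, -0.1], [-0.0, -0.1, -26.5, -0.0, 0.0, -0.1]]
```

step_arm(motion=[[0,0,-20,0,0,0],[0,0,-40,0,0,0],[0,0,-50,0,0,0],[0,0,-50,0,0,0],[0,0,0,0,0,0]])

```text
clock: 14.55
position: [0.4299, -0.1219, 0.1837]
ee_rot: [0.711, 0.703, -0.001, -0.001]
ft_force: [-0.1, -0.4, -1.7]
grip_width: 0.631
```

```bash
python3 - <<'E'
from h import *
plan([.53,.03,.20],90)
E
```

```text
at [ 0.4299 -0.1219  0.1837] yaw 89.4 clock 14.55 grip 0.631 F [-0.1 -0.4 -1.7] N 4
[[38.3, 24.6, -4.1, -0.0, -0.0, -0.2], [38.2, 24.7, -4.1, -0.0, -0.0, -0.2], [38.1, 24.8, -4.1, -0.0, -0.0, -0.2], [38.1, 24.9, -4.1, -0.0, -0.0, -0.2]]
```

step_arm(motion=[[38,25,-4,0,0,-0.2],[38,25,-4,0,0,-0.2],[38,25,-4,0,0,-0.2],[38,25,-4,0,0,-0.2],[0,0,0,0,0,0]])

```text
clock: 15.18
position: [0.5314, 0.033, 0.1934]
ee_rot: [0.707, 0.707, -0.003, -0.004]
ft_force: [-0.4, -0.4, -2.1]
grip_width: 0.627
```

```bash
python3 - <<'E'
from h import *
snap('pics/w9.png')
plan([.607,.092,.09],90)
E
```

```text
at [0.5306 0.0309 0.193 ] yaw 89.9 clock 15.22 grip 0.623 F [-0.6 -0.  -1.4] N 3
[[20.4, 25.8, 34.1, -0.2, -0.0, -0.0], [20.4, 25.7, 34.2, -0.2, -0.0, -0.0], [20.4, 25.6, 34.3, -0.2, -0.0, -0.0]]
```

View pics/w9.png

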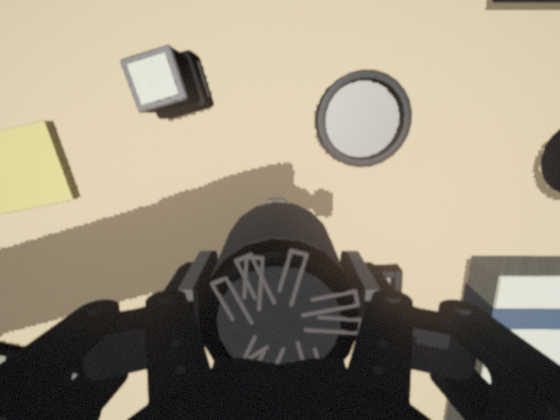

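```bash
python3 - <<'E'
from h import *
w=quad('pics/w9.png',[(411.5,116),(316,118),(365,69.5),(363,166)],.018)
w=quad('pics/w9.png',[(316,118)],.0)
im=cv2.imread('pics/w9.png'); g=cv2.cvtColor(im,cv2.COLOR_BGR2HSV)
m=(g[...,1]<60).astype(np.uint8)*255; m[:60]=0;m[175:]=0;m[:,:300]=0;m[:,430:]=0
cs,_=cv2.findContours(m,0,1); c=max(cs,key=cv2.contourArea)
i=np.load('pics/w9.png.npy',allow_pickle=True).item()['i']
for z in (.018,.006): 
    P=np.array([pix2w(i,a,b,z)[:2]*1000 for a,b in c[:,0]],np.float32); print(z,cv2.minEnclosingCircle(P),cv2.fitEllipse(P))
E
```

```text
[[647.9, 97.5], [562.8, 95.8], [603.9, 136.3], [607.5, 52.7]]
c [605.5  95.6] sides [85.1 57.8 83.7 60.3]
yaw 3->0 100.8  0->1 137.3
[[564.5, 95.6]]
0.018 ((608.5206909179688, 94.64044189453125), 78.35431671142578) ((606.1302490234375, 93.71980285644531), (115.31848907470703, 138.36431884765625), 81.28963470458984)
0.006 ((611.4139404296875, 94.49888610839844), 81.3106918334961) ((608.933349609375, 93.54351043701172), (119.66956329345703, 143.58494567871094), 81.28964233398438)
```

```bash
python3 - <<'E'
from h import *
plan([.606,.094,.075],90)
E
```

```text
at [0.5306 0.0309 0.193 ] yaw 89.9 clock 15.22 grip 0.623 F [-0.6 -0.  -1.4] N 3
[[21.1, 25.5, 39.1, -0.2, -0.0, -0.0], [21.1, 25.4, 39.2, -0.2, -0.0, -0.0], [21.1, 25.3, 39.3, -0.2, -0.0, -0.0]]
```

step_arm(motion=[[21,25.4,39,-0.2,0,0],[21,25.4,39,-0.2,0,0],[21,25.4,39,-0.2,0,0],[0,0,0,0,0,0],[0,0,0,0,0,0]])

```text
clock: 15.85
position: [0.6058, 0.0869, 0.0674]
ee_rot: [0.711, 0.703, -0.003, -0.0]
ft_force: [-0.9, -0.5, -0.5]
grip_width: 0.626
```

```bash
python3 - <<'E'
from h import *
snap('pics/w10.png')
plan([.606,.094,.042],90,n=3)
E
```

```text
at [0.6056 0.0867 0.0674] yaw 89.4 clock 15.9 grip 0.624 F [-0.4 -0.  -1.4] N 3
[[2.5, 0.1, 8.5, -0.1, 0.1, -0.2], [2.5, 0.1, 8.5, -0.1, 0.1, -0.2], [2.4, 0.1, 8.5, -0.1, 0.1, -0.2]]
```

View pics/w10.png

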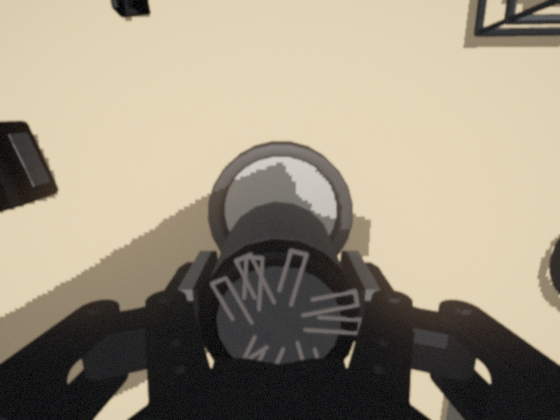

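```bash
python3 - <<'E'
from h import *
quad('pics/w10.png',[(209,208),(352,208),(281,142.5)],.018)
E
```

```text
[[564.7, 100.3], [647.6, 99.5], [606.8, 137.3]]
```

step_arm(motion=[[2.6,0.1,8,-0.1,0.1,0],[2.6,0.1,8,-0.1,0.1,0],[2.6,0.1,8,-0.1,0.1,0],[0,0,0,0,0,0],[0,0,0,0,0,0]])

```text
clock: 16.52
position: [0.6066, 0.0928, 0.0445]
ee_rot: [0.712, 0.702, 0.001, 0.002]
ft_force: [0.1, -0.7, -2.0]
grip_width: 0.628
```

```bash
python3 - <<'E'
from h import *
plan([.606,.0943,.0265],90,n=4)
E
```

```text
at [0.6066 0.0928 0.0445] yaw 89.3 clock 16.52 grip 0.628 F [ 0.1 -0.7 -2. ] N 4
[[0.4, -0.2, 4.5, 0.1, 0.0, -0.2], [0.4, -0.2, 4.5, 0.1, 0.0, -0.2], [0.4, -0.2, 4.5, 0.1, 0.0, -0.2], [0.4, -0.2, 4.5, 0.1, 0.0, -0.2]]
```

step_arm(motion=[[0.4,-0.2,4.5,0.1,0,0],[0.4,-0.2,4.5,0.1,0,0],[0.4,-0.2,4.5,0,0,0],[0.4,-0.2,3,0,0,0],[0,0,0,0,0,0],[0,0,0,0,0,0]])

```text
clock: 17.27
position: [0.606, 0.0945, 0.027]
ee_rot: [0.712, 0.702, 0.0, 0.001]
ft_force: [0.3, 0.2, -0.5]
grip_width: 0.626
```

step_arm(motion=[[0,0,1,0,0,0],[0,0,0,0,0,0]])

```text
clock: 17.52
position: [0.6063, 0.0946, 0.0267]
ee_rot: [0.712, 0.702, 0.0, 0.001]
ft_force: [-0.0, 0.4, -1.7]
grip_width: 0.625
```

step_arm(motion=[[0,0,0.7,0,0,0],[0,0,0,0,0,0],[0,0,0,0,0,0]])

```text
clock: 17.9
position: [0.6064, 0.0946, 0.0265]
ee_rot: [0.712, 0.702, 0.0, 0.001]
ft_force: [-0.6, 0.3, 0.0]
grip_width: 0.628
```

step_arm(motion=[[0,0,0,0,0,0],[0,0,0,0,0,0],[0,0,0,0,0,0],[0,0,0,0,0,0]], jaw=85)

```text
clock: 18.4
position: [0.6068, 0.0946, 0.0265]
ee_rot: [0.712, 0.702, 0.001, 0.001]
ft_force: [0.4, 0.6, 0.7]
grip_width: 0.997
```

step_arm(motion=[[0,0,-20,0,0,0],[0,0,-50,0,0,0],[0,0,-50,0,0,0],[0,0,-50,0,0,0],[0,0,0,0,0,0]])

```text
clock: 19.02
position: [0.6062, 0.0959, 0.2079]
ee_rot: [0.711, 0.703, 0.002, 0.002]
ft_force: [-0.5, 0.6, -1.1]
grip_width: 0.996
```

```bash
python3 - <<'E'
from h import *
snap('pics/w11.png')
plan([.45,.08,.20],107)
E
```

```text
at [0.6054 0.0954 0.2056] yaw 89.3 clock 19.07 grip 0.994 F [-0.1 -0.3  0.1] N 3
[[-5.8, -51.7, 1.7, 0.1, 0.0, -5.9], [-0.4, -52.0, 1.8, 0.1, 0.0, -5.9], [4.9, -51.8, 1.8, 0.1, 0.0, -5.9]]
```

View pics/w11.png

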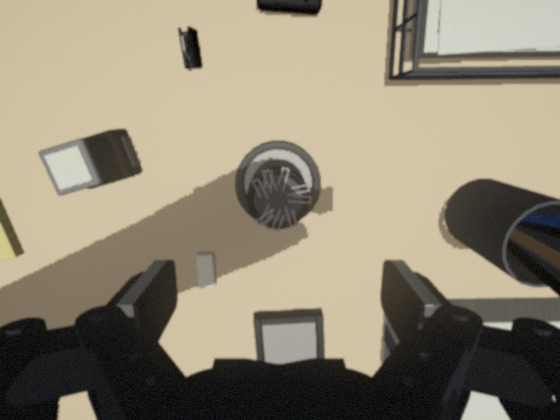

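step_arm(motion=[[-6,-52,1.8,0.1,0,-5.9],[0,-52,1.8,0.1,0,-5.9],[5,-52,1.8,0,0,-5.9],[0,0,0,0,0,0],[0,0,0,0,0,0]])

```text
clock: 19.7
position: [0.4431, 0.0786, 0.1967]
ee_rot: [0.591, 0.806, -0.003, -0.002]
ft_force: [0.1, -0.7, 0.7]
grip_width: 0.997
```

```bash
python3 - <<'E'
from h import *
o,i,im=snap('pics/w12.png')
print(o['position'],w2pix(i,np.array([.44,.113,.08])))
im=im[60:240,180:400]
cv2.imwrite('pics/w12z.png',cv2.resize(im,None,fx=3.3,fy=3.3,interpolation=cv2.INTER_CUBIC))
E
```

```text
[0.44312237 0.07858375 0.19673413] [290.37246862 158.4684275 ]
```

View pics/w12z.png

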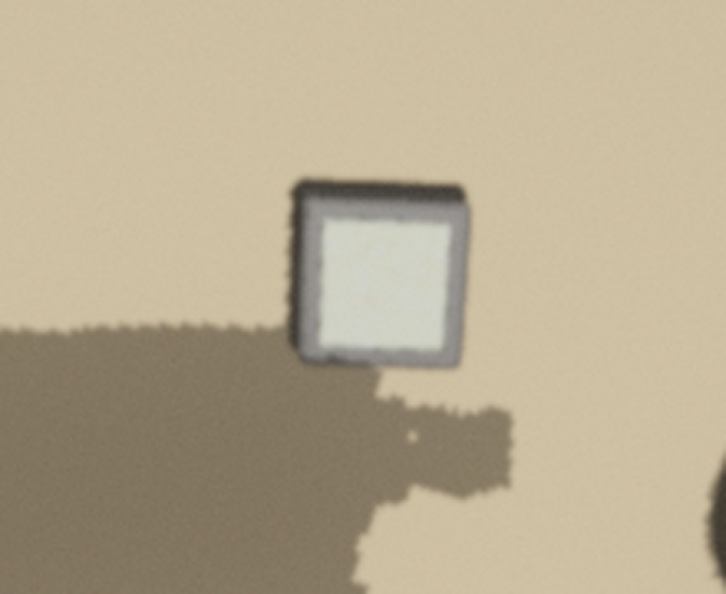

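```bash
python3 - <<'E'
from h import *
w=quad('pics/w12.png',[(303,196),(470,204),(461,367),(299,360)],.08,(180,60),3.3)
c=w.mean(0)/1000
plan([c[0],c[1],.10],107,n=3)
E
```

```text
[[418.3, 136.0], [454.1, 145.5], [464.2, 110.5], [428.2, 100.8]]
c [441.2 123.2] sides [37.1 36.4 37.3 36.6]
yaw 3->0 105.9  0->1 14.9
at [0.443  0.0789 0.1966] yaw 107.5 clock 19.75 grip 0.997 F [ 0.4 -0.3  0.4] N 3
[[14.3, 4.1, 32.2, -0.1, -0.0, 0.2], [14.3, 4.0, 32.2, -0.1, -0.0, 0.2], [14.3, 3.8, 32.2, -0.1, -0.0, 0.2]]
```

step_arm(motion=[[14,4,28,0,0,0.6],[14,4,28,0,0,0.6],[14,4,28,0,0,0.6],[0,0,0,0,0,0],[0,0,0,0,0,0]])

```text
clock: 20.38
position: [0.4457, 0.1255, 0.1106]
ee_rot: [0.605, 0.796, -0.0, -0.005]
ft_force: [-0.5, -0.3, 0.3]
grip_width: 0.994
```

```bash
python3 - <<'E'
from h import *
o,i,im=snap('pics/w13.png')
for P in [(.4412,.1232,.08)]:
    cv2.circle(im,tuple(int(q) for q in w2pix(i,np.array(P))),3,(0,0,255),-1)
cv2.imwrite('pics/w13a.png',im)
plan([.4412,.1232,.038],105.5,n=4)
E
```

```text
at [0.4456 0.1254 0.1106] yaw 105.5 clock 20.43 grip 0.994 F [ 0.9 -0.8 -0.1] N 4
[[-0.4, -1.1, 18.2, -0.1, -0.1, 0.0], [-0.3, -1.1, 18.2, -0.1, -0.1, 0.0], [-0.3, -1.2, 18.2, -0.1, -0.1, 0.0], [-0.3, -1.2, 18.2, -0.1, -0.1, 0.0]]
```

View pics/w13a.png

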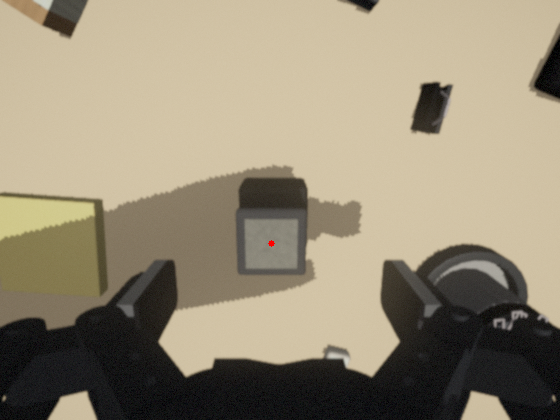

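step_arm(motion=[[-0.4,-1.2,18,-0.1,-0.1,0],[-0.4,-1.2,18,-0.1,-0.1,0],[-0.4,-1.2,18,-0.1,-0.1,0],[-0.4,-1.2,14,-0.1,-0.1,0],[0,0,0,0,0,0],[0,0,0,0,0,0]])

```text
clock: 21.18
position: [0.4428, 0.1203, 0.0402]
ee_rot: [0.606, 0.795, 0.001, 0.003]
ft_force: [-0.0, 0.6, 0.0]
grip_width: 0.99
```

```bash
python3 - <<'E'
from h import *
plan([.4412,.1225,.038],105.5,n=2)
E
```

```text
at [0.4428 0.1203 0.0402] yaw 105.3 clock 21.18 grip 0.99 F [-0.   0.6  0. ] N 2
[[1.3, -0.5, 1.1, 0.1, 0.1, -0.1], [1.3, -0.5, 1.1, 0.1, 0.1, -0.1]]
```

step_arm(motion=[[1.3,-0.5,1,0.1,0.1,0],[1.3,-0.5,1,0.1,0.1,0],[0,0,0,0,0,0]])

```text
clock: 21.55
position: [0.442, 0.1229, 0.0392]
ee_rot: [0.607, 0.795, 0.001, 0.001]
ft_force: [0.6, -0.1, 0.7]
grip_width: 0.992
```

step_arm(motion=[[0,0,0,0,0,0],[0,0,0,0,0,0],[0,0,0,0,0,0],[0,0,0,0,0,0],[0,0,0,0,0,0],[0,0,0,0,0,0]], jaw=20, force=35)

```text
clock: 22.3
position: [0.4423, 0.1229, 0.0395]
ee_rot: [0.607, 0.795, 0.002, 0.001]
ft_force: [-0.5, -0.2, 0.8]
grip_width: 0.444
```

step_arm(motion=[[0,0,-20,0,0,0],[0,0,-40,0,0,0],[0,0,-50,0,0,0],[0,0,-50,0,0,0],[0,0,0,0,0,0]])

```text
clock: 22.92
position: [0.4406, 0.1225, 0.2031]
ee_rot: [0.606, 0.795, 0.001, -0.0]
ft_force: [-0.8, -0.6, -0.7]
grip_width: 0.445
```

```bash
python3 - <<'E'
from h import *
plan([.58,-.06,.19],92.7)
snap('pics/w14.png')
E
```

```text
at [0.4406 0.1225 0.2031] yaw 105.4 clock 22.93 grip 0.445 F [-0.8 -0.6 -0.7] N 5
[[-42.6, 17.2, 2.6, 0.0, -0.0, 2.5], [-41.8, 19.1, 2.6, 0.0, -0.0, 2.5], [-40.9, 20.9, 2.6, 0.0, -0.0, 2.5], [-39.9, 22.7, 2.6, 0.0, -0.0, 2.5], [-38.9, 24.4, 2.6, 0.0, -0.0, 2.5]]
```

View pics/w14.png

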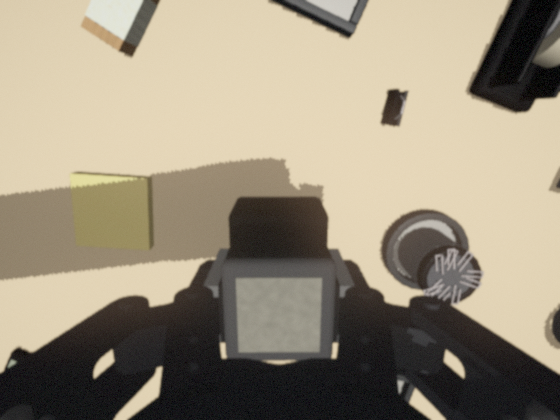

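step_arm(motion=[[-42.6,17,2.6,0,0,2.5],[-42,19,2.6,0,0,2.5],[-41,21,2.6,0,0,2.5],[-40,23,2.6,0,0,2.5],[-39,24,2.6,0,0,2.5],[0,0,0,0,0,0]])

```text
clock: 23.72
position: [0.5781, -0.0668, 0.1752]
ee_rot: [0.691, 0.723, -0.006, -0.006]
ft_force: [-0.3, 1.2, -1.5]
grip_width: 0.441
```

```bash
python3 - <<'E'
from h import *
plan([.6173,-.0939,.095],92.7,vmax=45)
E
```

```text
at [ 0.5781 -0.0668  0.1752] yaw 92.6 clock 23.73 grip 0.441 F [-0.3  1.2 -1.5] N 3
[[-9.7, 13.1, 26.5, -0.3, -0.0, -0.0], [-9.7, 12.9, 26.6, -0.3, -0.0, -0.0], [-9.7, 12.8, 26.7, -0.3, -0.0, -0.0]]
```

step_arm(motion=[[-9.7,13,25,-0.3,0,0],[-9.7,13,25,-0.3,0,0],[-9.7,13,25,-0.3,0,0],[0,0,0,0,0,0],[0,0,0,0,0,0]])

```text
clock: 24.35
position: [0.614, -0.09, 0.0903]
ee_rot: [0.689, 0.725, -0.002, -0.006]
ft_force: [0.3, -0.1, -1.1]
grip_width: 0.436
```

```bash
python3 - <<'E'
from h import *
snap('pics/w15.png')
plan([.6173,-.0939,.062],92.7,n=3)
E
```

```text
at [ 0.6139 -0.0901  0.0903] yaw 92.9 clock 24.4 grip 0.435 F [-0.3  0.3 -1.4] N 3
[[-1.4, 1.2, 9.4, -0.2, -0.1, 0.1], [-1.3, 1.2, 9.4, -0.2, -0.1, 0.1], [-1.3, 1.1, 9.4, -0.2, -0.1, 0.1]]
```

View pics/w15.png

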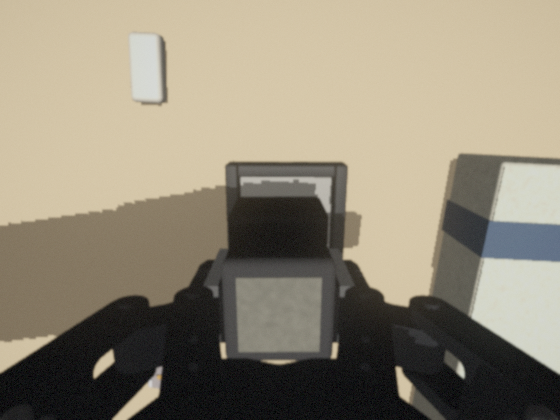

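```bash
python3 - <<'E'
from h import *
w=quad('pics/w15.png',[(226,163.5),(347,163)],.018)
m=w.mean(0); d=w[1]-w[0]; print(np.linalg.norm(d), math.degrees(math.atan2(d[1],d[0]))); n=np.array([d[1],-d[0]])/np.linalg.norm(d); print('centre',m+39*n)
d=np.load('pics/w15.png.npy',allow_pickle=True).item(); o=d['o']; R=Ro.from_quat(o['ee_rot'])
# front edge of frame top (34mm) / sleeve top centre
zz=o['position'][2]-.0395+.08
c=np.mean([pix2w(d['i'],u,v,zz) for u,v in [(223,263),(336,263),(332,357),(226,357)]],axis=0)
print('sleeve top centre in tool',R.inv().apply(c-o['position']))
E
```

```text
[[577.7, -55.5], [653.4, -51.2]]
75.8417187629555 3.2336668958103787
centre [617.75844639 -92.24925981]
sleeve top centre in tool [ 0.00175628 -0.0006058  -0.0404866 ]
```

step_arm(motion=[[-1.6,1.2,9,-0.2,-0.1,0],[-1.6,1.2,9,-0.2,-0.1,0],[-1.6,1.2,9,-0.2,-0.1,0],[0,0,0,0,0,0],[0,0,0,0,0,0]])

```text
clock: 25.02
position: [0.618, -0.0944, 0.0631]
ee_rot: [0.689, 0.725, 0.0, 0.001]
ft_force: [1.3, -0.7, -0.6]
grip_width: 0.442
```

```bash
python3 - <<'E'
from h import *
plan([.6175,-.0948,.0455],92.7,n=4)
E
```

```text
at [ 0.618  -0.0944  0.0631] yaw 93.0 clock 25.02 grip 0.442 F [ 1.3 -0.7 -0.6] N 4
[[-0.1, -0.1, 4.4, 0.0, 0.0, 0.1], [-0.1, -0.1, 4.4, 0.0, 0.0, 0.1], [-0.1, -0.1, 4.4, 0.0, 0.0, 0.1], [-0.1, -0.1, 4.4, 0.0, 0.0, 0.1]]
```

step_arm(motion=[[0,0,4.5,0,0,0],[0,0,4.5,0,0,0],[0,0,4,0,0,0],[0,0,3,0,0,0],[0,0,1,0,0,0],[0,0,0,0,0,0],[0,0,0,0,0,0]])

```text
clock: 25.9
position: [0.6183, -0.0944, 0.0457]
ee_rot: [0.689, 0.725, 0.001, 0.002]
ft_force: [-1.0, -0.0, -1.4]
grip_width: 0.444
```

step_arm(motion=[[0,0,0.7,0,0,0],[0,0,0,0,0,0],[0,0,0,0,0,0]])

```text
clock: 26.28
position: [0.6185, -0.0945, 0.0457]
ee_rot: [0.689, 0.725, 0.001, 0.002]
ft_force: [-0.5, 0.3, -0.7]
grip_width: 0.439
```

Contact reached; release and lift.

step_arm(motion=[[0,0,0,0,0,0],[0,0,0,0,0,0],[0,0,0,0,0,0],[0,0,0,0,0,0]], jaw=85)

```text
clock: 26.78
position: [0.6187, -0.0945, 0.0456]
ee_rot: [0.689, 0.725, 0.001, 0.002]
ft_force: [0.0, -0.1, -1.3]
grip_width: 0.999
```

step_arm(motion=[[0,0,-20,0,0,0],[0,0,-50,0,0,0],[0,0,-50,0,0,0],[0,0,-40,0,0,0],[0,0,0,0,0,0]])

```text
clock: 27.4
position: [0.6184, -0.0933, 0.2168]
ee_rot: [0.688, 0.726, 0.002, 0.003]
ft_force: [0.2, 0.2, -2.0]
grip_width: 0.999
```

```bash
python3 - <<'E'
from h import *
snap('pics/w16.png')
plan([.6,.26,.20],85)
E
```

```text
at [ 0.6177 -0.0934  0.2149] yaw 93.0 clock 27.45 grip 0.997 F [ 0.4 -0.3  0.2] N 7
[[50.6, 0.1, 2.1, 0.0, 0.0, 1.1], [50.5, -0.9, 2.1, 0.0, 0.0, 1.1], [50.5, -1.9, 2.1, 0.0, 0.0, 1.1], [50.5, -2.9, 2.1, 0.0, 0.0, 1.1], [50.4, -3.9, 2.1, 0.0, 0.0, 1.1], [50.3, -4.9, 2.1, 0.0, 0.0, 1.1], [50.2, -5.9, 2.1, 0.0, 0.0, 1.1]]
```

View pics/w16.png

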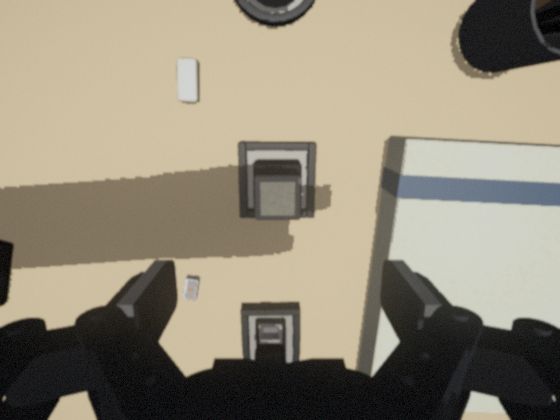

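step_arm(motion=[[50.5,0,2,0,0,1.1],[50.5,-1,2,0,0,1.1],[50.5,-2,2,0,0,1.1],[50.5,-3,2,0,0,1.1],[50.5,-4,2,0,0,1.1],[50,-5,2,0,0,1.1],[50,-6,2,0,0,1.1],[0,0,0,0,0,0],[0,0,0,0,0,0]])

```text
clock: 28.58
position: [0.5942, 0.2668, 0.1924]
ee_rot: [0.738, 0.675, -0.004, -0.001]
ft_force: [-0.4, -0.8, -0.0]
grip_width: 0.996
```

```bash
python3 - <<'E'
from h import *
snap('pics/w17.png')
E
```

```text
(no output)
```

View pics/w17.png

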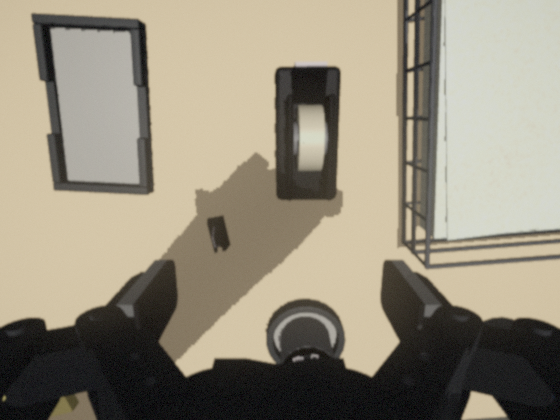

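```bash
python3 - <<'E'
from h import *
im=cv2.imread('pics/w17.png')[50:270,255:445]
cv2.imwrite('pics/w17z.png',cv2.resize(cv2.convertScaleAbs(im,alpha=2.2,beta=10),None,fx=2.7,fy=2.7,interpolation=cv2.INTER_CUBIC))
im=cv2.imread('pics/w17.png')[5:200,20:165]
cv2.imwrite('pics/w17h.png',cv2.resize(cv2.convertScaleAbs(im,alpha=1.4),None,fx=3,fy=3,interpolation=cv2.INTER_CUBIC))
E
```

```text
(no output)
```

View pics/w17z.png

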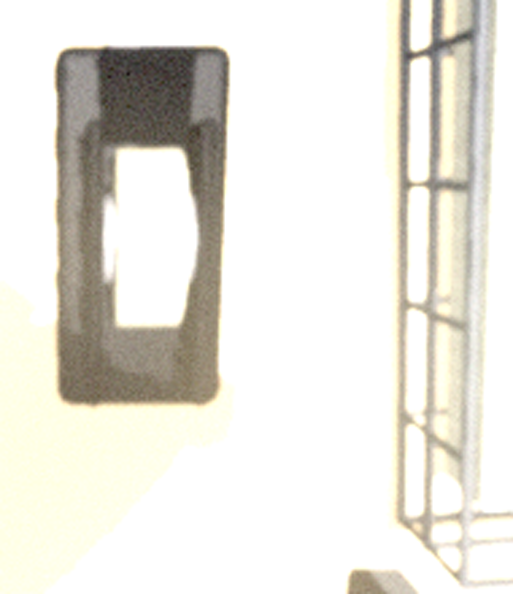

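View pics/w17h.png

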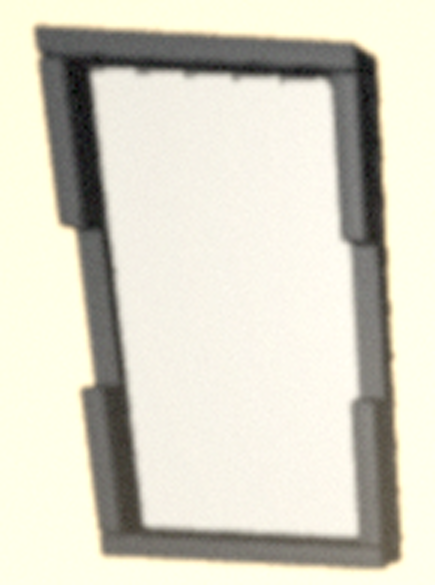

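```bash
python3 - <<'E'
from h import *
w=quad('pics/w17.png',[(60,50),(229,52),(218,404),(58,402)],.018,(255,50),2.7)
quad('pics/w17.png',[(402,180),(402,520)],.0,(255,50),2.7)
for z in(.03,.06,.09): quad('pics/w17.png',[(482,180)],z,(255,50),2.7)
quad('pics/w17.png',[(36,30),(362,46),(388,566),(104,552)],.018,(20,5),3)
quad('pics/w17.png',[(88,66),(332,80),(358,536),(142,527)],.006,(20,5),3)
plan([.62,.30,.12],86)
E
```

```text
[[600.4, 369.4], [654.0, 364.0], [645.4, 248.7], [589.4, 254.3]]
c [622.3 309.1] sides [ 53.8 115.6  56.3 115.6]
yaw 3->0 85.1  0->1 -5.7
[[715.3, 318.8], [716.4, 191.8]]
[[730.2, 317.8]]
[[717.4, 319.3]]
[[704.6, 320.8]]
[[401.2, 428.9], [490.5, 416.8], [469.7, 269.9], [381.1, 282.2]]
c [435.6 349.4] sides [ 90.2 148.3  89.5 148. ]
yaw 3->0 82.1  0->1 -7.8
[[406.0, 422.0], [475.9, 412.0], [456.9, 278.3], [387.3, 287.4]]
c [431.5 349.9] sides [ 70.6 135.   70.2 135.9]
yaw 3->0 82.0  0->1 -7.8
at [0.5939 0.2672 0.1925] yaw 85.0 clock 28.62 grip 0.995 F [-0.2  1.  -0.9] N 2
[[17.7, 11.8, 36.1, -0.2, 0.1, -0.5], [17.5, 11.9, 36.1, -0.2, 0.1, -0.5]]
```

```bash
python3 - <<'E'
from h import *
plan([.6225,.309,.115],85)
E
```

```text
at [0.5939 0.2672 0.1925] yaw 85.0 clock 28.62 grip 0.995 F [-0.2  1.  -0.9] N 2
[[22.3, 12.7, 38.5, -0.2, 0.1, -0.0], [22.2, 12.6, 38.6, -0.2, 0.1, -0.0]]
```

step_arm(motion=[[15,8.5,24,-0.1,0.1,0],[15,8.5,24,-0.1,0.1,0],[14,8.5,24,0,0,0],[0,0,0,0,0,0],[0,0,0,0,0,0]])

```text
clock: 29.25
position: [0.6267, 0.3014, 0.1193]
ee_rot: [0.741, 0.672, -0.002, 0.001]
ft_force: [0.2, -0.4, 0.3]
grip_width: 0.999
```

```bash
python3 - <<'E'
from h import *
snap('pics/w18.png')
plan([.6225,.309,.06],85,n=3)
E
```

```text
at [0.6266 0.3012 0.1191] yaw 84.4 clock 29.3 grip 0.998 F [-0.7  0.1  0.3] N 3
[[2.5, -1.6, 19.7, -0.0, 0.1, -0.2], [2.5, -1.6, 19.7, -0.0, 0.1, -0.2], [2.5, -1.6, 19.7, -0.0, 0.1, -0.2]]
```

View pics/w18.png

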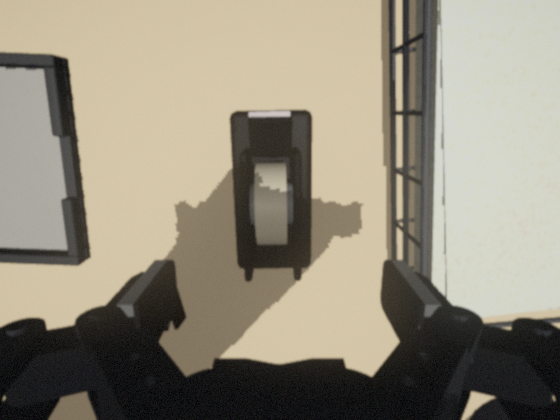

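```bash
python3 - <<'E'
from h import *
quad('pics/w18.png',[(231,113),(311,112),(310,268),(237,268)],.018)
quad('pics/w18.png',[(244,279),(301,279)],.054)
quad('pics/w18.png',[(271,160)],.068)
quad('pics/w18.png',[(271,245)],.05)
E
```

```text
[[600.0, 370.3], [654.5, 365.7], [645.3, 249.8], [589.1, 255.3]]
c [622.2 310.3] sides [ 54.7 116.3  56.5 115.6]
yaw 3->0 85.0  0->1 -5.3
[[599.1, 263.5], [636.9, 259.8]]
[[625.7, 342.2]]
[[619.2, 284.2]]
```

step_arm(motion=[[2.8,-1.6,19,0,0.1,-0.2],[2.8,-1.6,19,0,0.1,-0.2],[2.8,-1.6,19,0,0.1,-0.2],[0,0,0,0,0,0],[0,0,0,0,0,0]])

```text
clock: 29.92
position: [0.6222, 0.3093, 0.059]
ee_rot: [0.737, 0.676, -0.0, -0.001]
ft_force: [-0.0, 0.1, 0.3]
grip_width: 0.996
```

```bash
python3 - <<'E'
from h import *
plan([.6223,.3098,.0235],85,n=4)
E
```

```text
at [0.6222 0.3093 0.059 ] yaw 85.0 clock 29.93 grip 0.996 F [-0.   0.1  0.3] N 4
[[0.1, 0.0, 8.9, -0.0, -0.0, 0.0], [0.1, 0.0, 8.9, -0.0, -0.0, 0.0], [0.1, 0.0, 8.9, -0.0, -0.0, 0.0], [0.1, 0.0, 8.9, -0.0, -0.0, 0.0]]
```

step_arm(motion=[[0.1,0,9,0,0,0],[0.1,0,9,0,0,0],[0.1,0,9,0,0,0],[0,0,8,0,0,0],[0,0,0,0,0,0],[0,0,0,0,0,0]])

```text
clock: 30.68
position: [0.6227, 0.3098, 0.0222]
ee_rot: [0.737, 0.675, 0.001, -0.0]
ft_force: [0.8, -1.1, -0.1]
grip_width: 0.992
```

step_arm(motion=[[0,0,-1,0,0,0],[0,0,0,0,0,0],[0,0,0,0,0,0],[0,0,0,0,0,0],[0,0,0,0,0,0],[0,0,0,0,0,0]], jaw=20, force=80)

```text
clock: 31.42
position: [0.623, 0.3102, 0.0244]
ee_rot: [0.737, 0.676, 0.001, -0.0]
ft_force: [-0.3, 0.0, -1.0]
grip_width: 0.432
```

step_arm(motion=[[0,0,-15,0,0,0],[0,0,-30,0,0,0],[0,0,-40,0,0,0],[0,0,-50,0,0,0],[0,0,0,0,0,0]])

```text
clock: 32.05
position: [0.6212, 0.3089, 0.1637]
ee_rot: [0.737, 0.676, -0.001, -0.001]
ft_force: [0.6, -0.2, -5.3]
grip_width: 0.428
```

```bash
python3 - <<'E'
from h import *
plan([.46,.335,.15],82,vmax=40)
snap('pics/w19.png')
E
```

```text
at [0.6212 0.3089 0.1637] yaw 85.0 clock 32.05 grip 0.428 F [ 0.6 -0.2 -5.3] N 5
[[2.4, -32.6, 2.8, -0.0, 0.0, 0.6], [2.1, -32.6, 2.8, -0.0, 0.0, 0.6], [1.7, -32.6, 2.8, -0.0, 0.0, 0.6], [1.4, -32.6, 2.8, -0.0, 0.0, 0.6], [1.0, -32.7, 2.8, -0.0, 0.0, 0.6]]
```

View pics/w19.png

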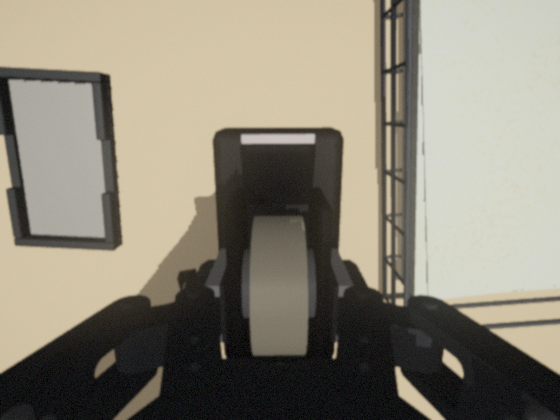

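step_arm(motion=[[2.4,-32.6,2.8,0,0,0.6],[2,-32.6,2.8,0,0,0.6],[1.7,-32.6,2.8,0,0,0.6],[1.4,-32.6,2.8,0,0,0.6],[1,-32.6,2.8,0,0,0.6],[0,0,0,0,0,0],[0,0,0,0,0,0]])

```text
clock: 32.98
position: [0.4488, 0.3282, 0.1356]
ee_rot: [0.755, 0.655, -0.013, -0.002]
ft_force: [0.5, 0.3, -5.9]
grip_width: 0.432
```

```bash
python3 - <<'E'
from h import *
d=np.load('pics/w19.png.npy',allow_pickle=True).item()
q=np.mean([pix2w(d['i'],u,129,d['o']['position'][2]-.0062) for u in (215,342)],axis=0)
print('front rel TCP',Ro.from_quat(d['o']['ee_rot']).inv().apply(q-d['o']['position']))
snap('pics/w20.png')
plan([.4335,.3495,.085],82,n=3)
E
```

```text
front rel TCP [ 0.05965229 -0.00069561  0.00616986]
at [0.4486 0.3284 0.1355] yaw 81.9 clock 33.02 grip 0.434 F [-0.6  0.3 -5.4] N 3
[[6.5, -5.6, 16.9, -0.4, 0.3, -0.0], [6.5, -5.7, 16.9, -0.4, 0.3, -0.0], [6.4, -5.8, 16.9, -0.4, 0.3, -0.0]]
```

View pics/w20.png

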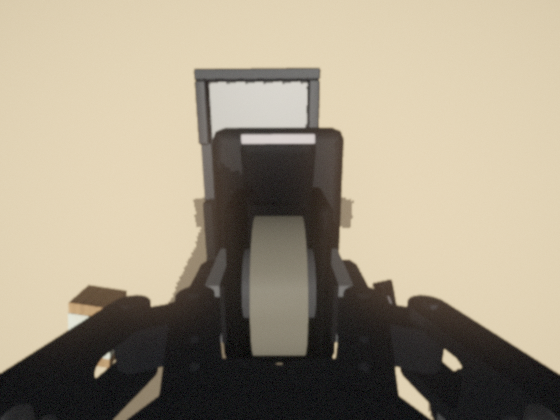

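```bash
python3 - <<'E'
from h import *
w=quad('pics/w20.png',[(195.5,70.5),(320.5,69.5)],.018)
m=w.mean(0); d=w[1]-w[0]; print(np.linalg.norm(d), math.degrees(math.atan2(d[1],d[0]))); n=np.array([d[1],-d[0]])/np.linalg.norm(d); print('centre',m+76*n)
plan([.4335,.348,.075],82,n=4)
E
```

```text
[[401.0, 429.4], [488.3, 417.4]]
88.15304249739086 -7.855565013166808
centre [434.28453188 348.12616733]
at [0.4486 0.3284 0.1355] yaw 81.9 clock 33.02 grip 0.434 F [-0.6  0.3 -5.4] N 4
[[4.6, -4.1, 15.2, -0.3, 0.2, -0.0], [4.5, -4.2, 15.1, -0.3, 0.2, -0.0], [4.5, -4.3, 15.1, -0.3, 0.2, -0.0], [4.4, -4.3, 15.1, -0.3, 0.2, -0.0]]
```

Holder agrees at about (434, 348.7).

step_arm(motion=[[4.6,-4.1,15,-0.3,0.2,0],[4.6,-4.1,15,-0.3,0.2,0],[4.6,-4.1,15,-0.3,0.2,0],[4.6,-4.1,12,-0.3,0.2,0],[0,0,0,0,0,0],[0,0,0,0,0,0]])

```text
clock: 33.78
position: [0.4331, 0.3492, 0.0726]
ee_rot: [0.756, 0.655, -0.002, 0.0]
ft_force: [0.2, 0.0, -4.8]
grip_width: 0.432
```

```bash
python3 - <<'E'
from h import *
plan([.434,.3487,.048],82,n=3)
E
```

```text
at [0.4331 0.3492 0.0726] yaw 81.8 clock 33.77 grip 0.432 F [ 0.2  0.  -4.8] N 3
[[-0.1, 0.3, 8.2, -0.0, 0.1, -0.1], [-0.1, 0.3, 8.2, -0.0, 0.1, -0.1], [-0.1, 0.3, 8.2, -0.0, 0.1, -0.1]]
```

step_arm(motion=[[0,0.3,8,0,0,0],[0,0.3,8,0,0,0],[0,0.3,8,0,0,0],[0,0,0,0,0,0],[0,0,0,0,0,0]])

```text
clock: 34.4
position: [0.4351, 0.3487, 0.0476]
ee_rot: [0.756, 0.654, -0.001, 0.001]
ft_force: [-0.7, 0.4, -5.5]
grip_width: 0.431
```

```bash
python3 - <<'E'
from h import *
plan([.434,.3487,.0305],82,n=4)
E
```

```text
at [0.4351 0.3487 0.0476] yaw 81.7 clock 34.4 grip 0.431 F [-0.7  0.4 -5.5] N 4
[[-0.0, -0.3, 4.3, -0.0, 0.0, -0.1], [-0.0, -0.3, 4.3, -0.0, 0.0, -0.1], [-0.0, -0.3, 4.3, -0.0, 0.0, -0.1], [-0.0, -0.3, 4.3, -0.0, 0.0, -0.1]]
```

step_arm(motion=[[0,-0.3,4.5,0,0,0],[0,-0.3,4.5,0,0,0],[0,-0.3,4,0,0,0],[0,0,3,0,0,0],[0,0,1,0,0,0],[0,0,0,0,0,0],[0,0,0,0,0,0]])

```text
clock: 35.28
position: [0.4344, 0.349, 0.0306]
ee_rot: [0.756, 0.654, -0.001, 0.001]
ft_force: [-0.4, -0.1, -4.4]
grip_width: 0.428
```

step_arm(motion=[[0,0,0.7,0,0,0],[0,0,0,0,0,0],[0,0,0,0,0,0]])

```text
clock: 35.65
position: [0.4345, 0.3491, 0.0305]
ee_rot: [0.756, 0.654, -0.001, 0.001]
ft_force: [-0.9, -0.6, -2.1]
grip_width: 0.432
```

Touching (force easing off). Release and lift.

step_arm(motion=[[0,0,0.3,0,0,0],[0,0,0,0,0,0],[0,0,0,0,0,0],[0,0,0,0,0,0],[0,0,0,0,0,0]], jaw=85)

```text
clock: 36.28
position: [0.4357, 0.3504, 0.0312]
ee_rot: [0.756, 0.654, 0.001, 0.001]
ft_force: [0.5, 0.2, -0.7]
grip_width: 0.996
```

step_arm(motion=[[0,0,-20,0,0,0],[0,0,-50,0,0,0],[0,0,-50,0,0,0],[0,0,-50,0,0,0],[0,0,-50,0,0,0],[0,0,0,0,0,0],[0,0,0,0,0,0]])

```text
clock: 37.15
position: [0.4334, 0.3514, 0.2657]
ee_rot: [0.755, 0.656, 0.003, 0.001]
ft_force: [-0.7, -0.2, 1.1]
grip_width: 0.998
```

```bash
python3 - <<'E'
from h import *
snap('pics/w21.png'); cv2.imwrite('pics/scene1.png',manip.camera('scene'));im=manip.camera('top');cv2.imwrite('pics/top1.png',cv2.resize(im[150:290,100:360],None,fx=3,fy=3,interpolation=cv2.INTER_CUBIC))
E
```

```text
(no output)
```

View pics/w21.png

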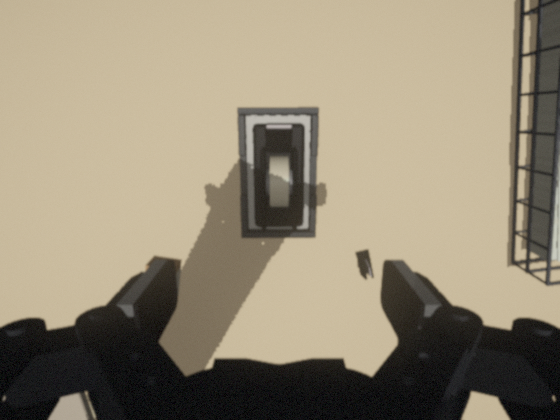

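View pics/scene1.png

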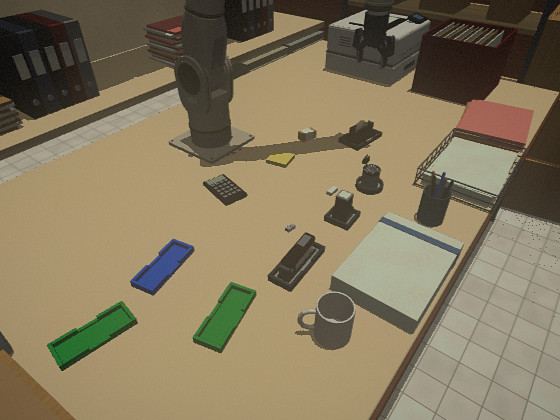

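View pics/top1.png

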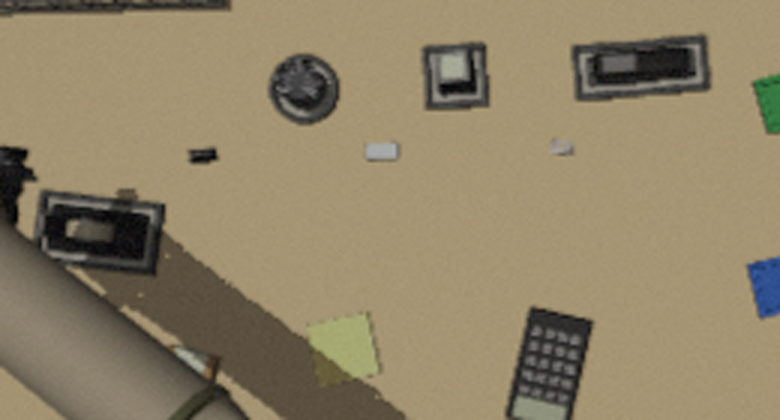

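All four are centred and flat in their holders, and the arm is clear.

```bash
python3 -c "
from workcell import manip
print(manip.get_obs()['clock']); print(manip.hand_in())"
```

```text
37.3
the job is handed in; nothing more can be done
None
```

I put the stapler, clip pot, stamp and tape dispenser back in their own holders, one at a time. Each was lowered until the wrist force eased and then released. I handed in at 37.3 s of the 109 s allowed; no verdict was reported.

**Last checks:** The final wrist, top and scene pictures show each thing upright in its pocket with a clear floor margin around it. The gripper is open about 0.26 m above the counter, touching nothing. At release, the height readings put each underside about 6 mm above the counter, which is the pocket floor.

**Failed or disagreed:**
- The first stapler grip was too high, near the top of its arm. I opened the gripper while the stapler still stood on the counter and gripped it again lower.
- The top and wrist cameras placed the things 2–4 mm apart, and about 8 mm for the stamp. I used mainly the close wrist views.
- The first automatic outline fit for the pot holder failed, so I measured its edges by hand.
- I judged the final centring by eye and did not measure it in the last pictures.

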